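# Fit the push rod in the cam lift jig and hold the cam at full lift

### The job

Take the longer of the two push rods from its rack and drop it round end first through the guide hole on top of the cam lift jig, so that it stands on the cam, and let go of it. Then swing the jig's lever up by its handle until the cam has raised the rod to the highest point of its lift, and finish while still holding the handle there, because a spring pulls the lever back. Leave the shorter rod in the rack and do not disturb the other things on the bench.

Things in the scene. Friction and masses are not known exactly. Their poses are not given: they have to be found in the camera images.
- push_rod: the longer steel rod, 88 mm overall, upright in one hole of the rack (which one varies), foot on the bench. Shank 12 mm diameter, 62 mm long, hemispherical foot; above it a round head 22 mm diameter, 26 mm tall. Origin at the lowest point of the foot, z up along the rod: head spans 62 to 88 mm. 50 to 100 g.
- short_rod: a shorter rod of the same look in the other hole of the rack: shank 12 mm diameter, 42 mm long, same 22 x 26 mm head, 68 mm overall; head's top 68 mm above the bench. Origin at the foot. Stays in the rack.
- rod_rack: fixed aluminium block, 46 (x) x 130 (y) x 36 (z) mm, with two vertical 15 mm through holes at y = +37.5 and -37.5 mm. Origin at the centre of its underside, on the bench.
- lift_jig: cam lift jig, fixed: base 104 x 84 x 10 mm, two cheeks, on top a steel guide block 70 (x) x 66 (y) mm, upper face 124 mm above the bench. Between the cheeks an eccentric cam on a shaft along y, 60 mm above the bench, under the guide hole. Lever outside the -y cheek. Origin on the bench right below the guide hole; z up, x away from the robot (yaw within 0.3 rad).
- guide_mouth (a point): centre of the guide hole's mouth in the guide block's upper face, 124 mm above the bench. Vertical hole 14 mm diameter, 2 mm chamfer, through the 30 mm thick block. Below is the cam: the fitted rod's foot stands on it 77 mm above the bench with the lever at rest (head 139 to 165 mm), 90 mm at full lift.
- cam_lever (a joint): lever angle, rad. 0: rest stop, lever level, pointing along the jig's -x (to the robot). Grows as the handle swings up: at 1.57 the lever is straight up and the cam's lift is highest; beyond, to the stop at 2.4, the lift falls again. Lever and cam turn together about the jig's y. A spring pulls it to 0 (3.3 N at the handle when up).
- lever_handle (a point): middle of the lever's round black handle, 16 mm diameter, 66 mm long, along the jig's y, fixed to the lever's end on its -y side. In the jig's frame x = -90 cos(a), y = -84, z = 60 + 90 sin(a) mm for lever angle a (shaft axis at x 0, z 60). Clear all round but for the 9 mm thick arm (eye 26 mm across) at its inner end.
- tee_brass_1: brass tee fitting, 22 x 52 x 35 mm; bystander, origin at the centre of its underside
- canister_a_1: grey round filter canister, 69 mm across, 58 mm tall; bystander, origin at the centre of its underside
- gauge_spare_1: white round gauge on its back, 73 x 62 x 30 mm; bystander, origin at the centre of its underside
- washer_stack_1: small stack of washers, 30 mm across, 14 mm tall; bystander, origin at the centre of its underside
- spanner_13_1: combination spanner lying flat, 173 mm long, 8 mm thick; bystander, origin at the centre of its underside
- ptfe_roll_1: roll of thread tape, 53 mm across, 14 mm tall; bystander, origin at the centre of its underside
- pvc_cap_1: dark PVC pipe end cap, 65 mm across, 26 mm tall; bystander, origin at the centre of its underside

How it is judged:
On the way:
1. the longer rod stands on the cam in the guide hole, let go, with the lever still down (horizontal distance between push_rod and guide_mouth below 0.007 m and angle between push_rod's own z axis and vertical below 0.15 rad and contact force between the arm and push_rod below 0.5 N and z of push_rod in the frame of lift_jig below 0.083 m and value of joint cam_lever below 0.3 rad), for 0.2 s.
At the end, for the whole second after the job is handed in: Fingers hold the lever (over 0.5 N), lever within 0.17 rad of straight up; the longer rod, not touched by the robot, stands still on the cam in the guide hole (7 mm, 0.15 rad), its foot 88 to 93 mm above the bench; the shorter rod is within 20 mm of its start in the rack (value of joint cam_lever between 1.4 and 1.74 rad and contact force between the fingers and cam_lever above 0.5 N and horizontal distance between push_rod and guide_mouth below 0.007 m and angle between push_rod's own z axis and vertical below 0.15 rad and contact force between the arm and push_rod below 0.5 N and z of push_rod in the frame of lift_jig between 0.088 and 0.093 m and linear speed of push_rod below 0.02 m/s and distance of short_rod from where it was at the start of the episode below 0.02 m); the arm keeps its last pose, push and grip.
It fails at once if the shorter rod is pulled out of the rack (height (world z) of short_rod above 0.025 m).
It fails at once if a bystander is shoved more than 25 mm (distance of any of tee_brass_1, canister_a_1, gauge_spare_1, washer_stack_1, spanner_13_1, ptfe_roll_1, pvc_cap_1 from where it was at the start of the episode above 0.025 m).
It also fails if it takes over 67 s, if anything falls off the work surface, if the arm or the gripper's body presses on something with over 40 N, if the wrist force passes 120 N, or if a joint passes its speed limit or range.

### The arm

A 6-joint arm with a two-finger parallel gripper is mounted at the origin on a cart in front of the work surface, level with it; the furniture and walls round the work are solid. World frame = base frame: x ahead of the robot, y to its left, z up, the work surface at z = 0. Lengths are in m, angles in rad, forces in N, time in s.
With the tool pointing down it reaches from about 0.425 to 0.95 m from the base axis. Payload 3.5 kg.
Tool frame: the origin (TCP) lies on the centre line of the jaws, within the pads' length; the fingertips stand 17 mm ahead of it and the grasp point (between the pads) lies 2 mm behind it; z points along the fingers, y is the line along which they close (so a half turn about z gives the same grasp; the last joint's range is limited). The gripper opens to 85 mm and grips with 20 to 120 N. Pads are 22 mm wide; open, the fingers measure 114 mm over their backs; the gripper's body (76 mm by 85 mm) begins 54 mm behind the grasp point. The pads swing forward as they close: fully open they stand 13 mm farther back than shut.
Start: joints at [1.041, 0.286, 1.577, -0, 1.279, -0.15], TCP at [0.25, 0.627, 0.248] pointing down, gripper open.
Joint ranges: [-2.77, 2.77], [-0.9, 2.22], [0.21, 2.48], [-1.53, 4.67], [0.24, 2.81], [-2.84, 2.84]. Speed limits (rad/s): [2.79, 2.79, 3.14, 3.14, 3.14, 3.14].

### API

Orientations are given as a unit quaternion [x, y, z, w].
In Python, from plant import ctrl gives the robot as it stands. The module is installed in compiled form; this text tells all that it offers.
- The arm moves only by the tool drive_tool, never from a script. Its argument "moves" is a list of rows, each a list of 3 entries, a list of its own where there are three numbers: the turn, a rotation vector about the tool's x, y, z in rad, then the shift along the tool's x, y, z in m, then the finger opening in m, from 0 to 0.0854. A call has 1 to 5 rows; each row shifts and turns the commanded pose from where the row before left it, along the tool's axes as they then stand; what a row does not reach is not made up. A row lasts 1/8 s, in which the tool goes at most 62.5 mm and 10.7 degrees, less where a joint would pass 70% of its speed; a pose out of reach is approached as far as the arm can. A call with a gripper value outside its range is refused whole. The fingers move at their own pace and stop on an object; "grip_force" is the grip in N (left out, the last holds). Time passes only in rows, so rows that do not move let the fingers close. It gives the time, the measured TCP pose, the force, the opening and the grip force at its end, in the units of the state.
- ctrl.get_state(): the state, without advancing time (a new reading comes with each control period).
- ctrl.read_camera(name): name is "scene" or "top" or "wrist"; returns a dict with "image" (384x512x3 uint8, red, green, blue), "fx", "fy", "cx", "cy" (pixels), "R" (3x3) and "t" (3): a world point X has camera coordinates R X + t. Camera axes: x right, y down, z forward; pixel columns grow to the right and rows downward; lengths in m; the calibration is good to about 2 mm. A picture is of the moment at which its call begins. There is no depth.
- ctrl.sign_off(): hands the job in; it is judged then, once.
The state is a dict: "time": time; "qpos": joint angles; "dq": joint speeds; "joint_efforts": joint torques, N m; "eef_pos": TCP position; "tcp_rot": TCP orientation; "contact_force": force on the tool from outside, world axes, zero at the start; "wrist_torque": the same for the moment, N m; "opening": opening from 0.0 (shut) to 1.0 (fully open); "finger_force": force on a finger pad.
Only numpy, scipy, OpenCV 4.12 (cv2) and the standard library are available. Lean on these libraries where they do the work, as an engineer would, in place of code of your own. Each camera call takes 0.05 s, during which the arm holds its last target. There are 200 camera calls.

## Working session

There is one attempt and no reset: what is moved stays moved. The work goes in short steps, Python scripts to look and compute and a tool call to move; the robot and the scene stay as the last step left them, time stands still between calls to the robot, and variables do not carry over. Pictures are saved under pics/ and viewed, at most 10 in all, crops included, and the job is handed in when it is done.

Besides the shell and the picture viewer there is one more tool, called after ">>>" by a JSON object that holds its "api" and its "payload". drive_tool: Moves the arm, as the interface text tells. Its arguments: {"type":"object","properties":{"moves":{"type":"array","items":{"type":"array"}},"grip_force":{"type":"number"}},"required":["moves"]}

```bash
mkdir -p pics; cat > h.py <<'E'
import numpy as np, cv2
from plant import ctrl
def shot(n,f):
    c=ctrl.read_camera(n); cv2.imwrite(f'pics/{f}.png',c['image'][:,:,::-1])
    np.savez(f'pics/{f}.npz',**{k:np.array(v) for k,v in c.items()}); return c
def load(f): return dict(np.load(f'pics/{f}.npz'))
def ray(c,u,v):
    R=np.array(c['R']);t=np.array(c['t'])
    d=R.T@np.array([(u-c['cx'])/c['fx'],(v-c['cy'])/c['fy'],1.]); return -R.T@t,d
def onz(c,u,v,z):
    o,d=ray(c,u,v); return o+d*(z-o[2])/d[2]
def tri(*obs):
    A=np.zeros((3,3));b=np.zeros(3)
    for c,u,v in obs:
        o,d=ray(c,u,v);d=d/np.linalg.norm(d);P=np.eye(3)-np.outer(d,d);A+=P;b+=P@o
    X=np.linalg.solve(A,b)
    return X
def proj(c,X):
    p=c['R']@np.array(X)+c['t']; return p[0]/p[2]*c['fx']+c['cx'],p[1]/p[2]*c['fy']+c['cy']
E
python3 - <<'E'
from h import *
a=shot('scene','s0');b=shot('top','t0');w=shot('wrist','w0')
cv2.imwrite('pics/m0.png',np.vstack([np.hstack([a['image'],b['image']])])[:,:,::-1][:,:,:])
im=cv2.imread('pics/m0.png'); cv2.imwrite('pics/m0.png',cv2.resize(im,(800,300)))
for c in(a,b,w): print(c['fx'],c['cx'],c['cy'],np.round(-np.array(c['R']).T@c['t'],3),np.round(c['R'],2).tolist())
s=ctrl.get_state();print(s['tcp_rot'],s['eef_pos'],s['opening'],s['time'])
E
```

```text
483.95450166014365 254.67818637394979 189.03766486459696 [-0.573 -0.553  0.741] [[0.46, -0.89, 0.0], [-0.41, -0.21, -0.89], [0.79, 0.4, -0.46]]
433.6537483832165 253.529552413819 189.14935982445354 [0.391 0.017 1.391] [[0.01, -1.0, 0.02], [-0.99, -0.01, -0.11], [0.11, -0.02, -0.99]]
342.27582237456164 261.26121831094747 189.1109714543006 [0.187 0.653 0.373] [[0.37, 0.93, -0.0], [0.9, -0.36, 0.27], [0.25, -0.1, -0.96]]
[ 1.88749452e-01  9.82024828e-01 -8.89202478e-04 -3.00193825e-04] [0.24996784 0.62648217 0.24723034] 1.0033768516042565 0.15
```

View pics/s0.png

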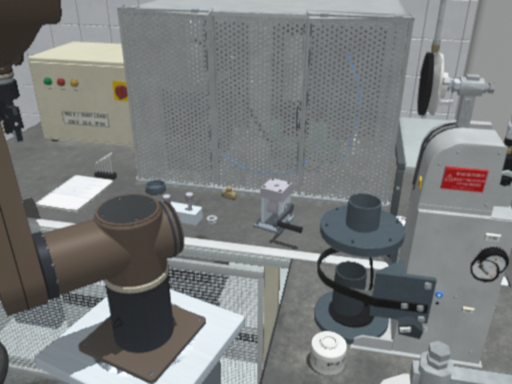

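View pics/t0.png

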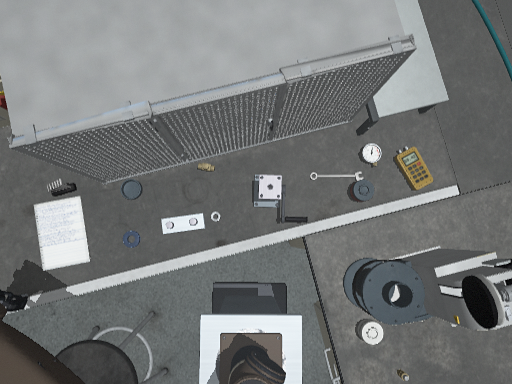

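The scene view shows the jig near (277,200), and the rack and rods near (187,208). In the top view the rack is near (183,224), the jig's guide block near (268,187) and the handle near (296,219). I'll zoom in on both.

```bash
python3 - <<'E'
from h import *
a=load('s0')['image'];b=load('t0')['image']
A=cv2.resize(a[165:265,140:310],None,fx=4.5,fy=3*1,interpolation=cv2.INTER_CUBIC)
A=cv2.resize(a[170:250,150:310],(800,400),interpolation=cv2.INTER_CUBIC)
cv2.imwrite('pics/z0s.png',A[:,:,::-1])
B=cv2.resize(b[165:245,155:315],(800,400),interpolation=cv2.INTER_CUBIC)
cv2.imwrite('pics/z0t.png',B[:,:,::-1])
c=load('t0')
for n,u,v,z in [('rackL',169,225,.07),('rackR',196,222,.07),('mouth',268,187,.124),('handle',295,219,.06)]: print(n,onz(c,u,v,z).round(3))
E
```

```text
rackL [0.425 0.25  0.07 ]
rackR [0.435 0.169 0.07 ]
mouth [ 0.537 -0.047  0.124]
handle [ 0.446 -0.133  0.06 ]
```

View pics/z0s.png

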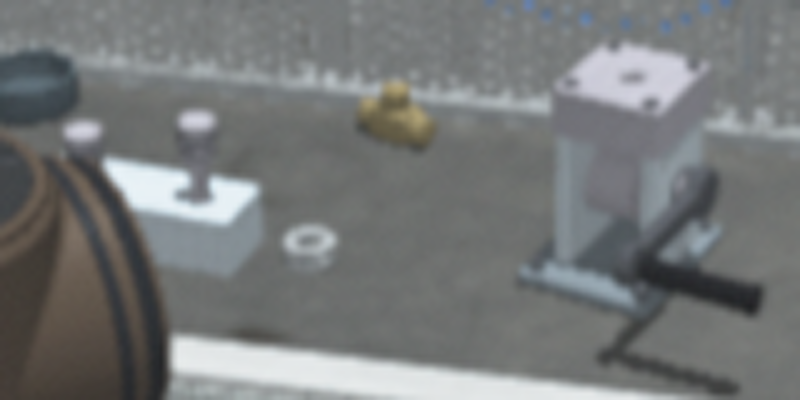

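View pics/z0t.png

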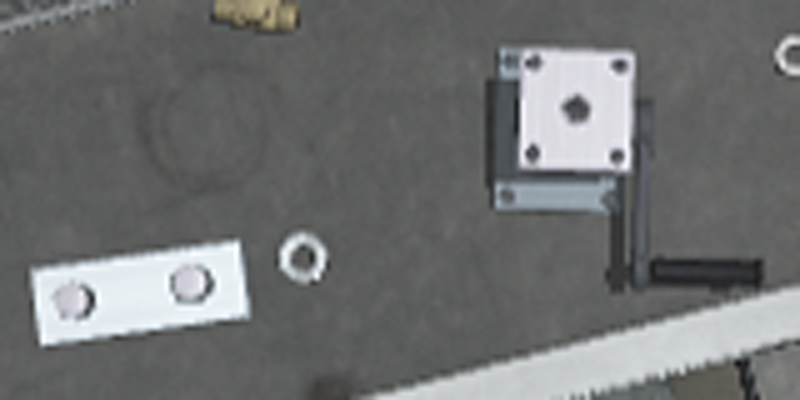

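The zoomed scene view shows the right-hand rod, head at about crop (197,120), standing taller with its shank visible. The left head is at about (83,130). In the top zoom the heads are at (73,300) and (190,283), the mouth at (576,108), and the handle runs from (650,270) to (762,272).

```bash
python3 - <<'E'
from h import *
s=load('s0');t=load('t0')
S=lambda x,y:(s,150+(x+.5)/5-.5,170+(y+.5)/5-.5)
T=lambda x,y:(t,155+(x+.5)/5-.5,165+(y+.5)/5-.5)
for n,a,b in [('left',(83,130),(73,300)),('right',(197,119),(190,283)),('mouth',(632,77),(576,108)),('bFL',(571,84),(533,154)),('bFR',(651,104),(617,156)),('bBL',(615,46),(534,63)),('bBR',(696,65),(621,65)),('hEnd',(750,300),(762,272)),('hIn',(645,268),(650,270))]:
    X=tri(S(*a),T(*b)); print(n,X.round(4))
for n,p,z in [('rodR',(190,283),.088),('rodL',(73,300),.068),('mouth',(576,108),.124),('FL',(533,154),.124),('FR',(617,156),.124),('BL',(534,63),.124),('BR',(621,65),.124),('hIn',(650,270),.06),('hEnd',(762,272),.06),('r1',(31,268),.036),('r2',(240,240),.036),('r3',(250,318),.036),('r4',(41,346),.036)]: print(n,onz(*T(*p),z).round(4))
E
```

```text
left [0.4263 0.2495 0.0698]
right [0.4368 0.1758 0.0901]
mouth [ 0.5396 -0.0523  0.1241]
bFL [ 0.5121 -0.0272  0.1262]
bFR [ 0.5114 -0.0766  0.1258]
bBL [ 0.5662 -0.0281  0.1265]
bBR [ 0.5654 -0.0794  0.1264]
hEnd [ 0.4456 -0.1682  0.0621]
hIn [ 0.4479 -0.1026  0.0617]
rodR [0.4364 0.1768 0.088 ]
rodL [0.4263 0.2498 0.068 ]
mouth [ 0.5395 -0.0521  0.124 ]
FL [ 0.5121 -0.0269  0.124 ]
FR [ 0.5113 -0.0763  0.124 ]
BL [ 0.566  -0.0273  0.124 ]
BR [ 0.5653 -0.0787  0.124 ]
hIn [ 0.4473 -0.1013  0.06  ]
hEnd [ 0.4466 -0.1703  0.06  ]
r1 [0.4468 0.282  0.036 ]
r2 [0.4652 0.1526 0.036 ]
r3 [0.4167 0.1455 0.036 ]
r4 [0.3986 0.2744 0.036 ]
```

The taller right rod's head top is at about (0.437, 0.176, 0.090), the mouth at (0.5395, -0.052, 0.124), the jig yaw about -0.02 rad and the handle at about (0.447, -0.135, 0.061). First I'll turn the tool so its y axis lies along the jig's x axis.

>>> {"api": "drive_tool", "payload": {"moves": [[[0,0,0.173],[0,0,0],0.05],[[0,0,0.173],[0,0,0],0.05],[[0,0,0.173],[0,0,0],0.05],[[0,0,0.173],[0,0,0],0.05],[[0,0,0.173],[0,0,0],0.05]], "grip_force": 40}}

```text
time: 0.78
eef_pos: [0.2501, 0.6267, 0.2477]
tcp_rot: [0.585, 0.811, -0.001, 0.0]
contact_force: [0.9, -0.5, -0.4]
opening: 0.584
finger_force: 0.0
```

>>> {"api": "drive_tool", "payload": {"moves": [[[0,0,0.173],[0,0,0],0.05],[[0,0,0.173],[0,0,0],0.05],[[0,0,0],[-0.045,0.02,0],0.05],[[0,0,0],[-0.045,0.02,0],0.05],[[0,0,0],[-0.045,0.02,0],0.05]]}}

```text
time: 1.4
eef_pos: [0.3077, 0.4892, 0.2478]
tcp_rot: [0.714, 0.7, -0.0, 0.0]
contact_force: [0.6, -1.1, -0.1]
opening: 0.581
finger_force: 0.0
```

>>> {"api": "drive_tool", "payload": {"moves": [[[0,0,0],[-0.045,0.02,0],0.05],[[0,0,0],[-0.045,0.02,0],0.05],[[0,0,0],[-0.045,0.02,0],0.05],[[0,0,0],[-0.045,0.02,0],0.05],[[0,0,0],[-0.045,0.02,0],0.05]]}}

```text
time: 2.02
eef_pos: [0.4031, 0.2622, 0.2481]
tcp_rot: [0.714, 0.7, -0.0, 0.0]
contact_force: [0.9, 0.2, -0.5]
opening: 0.587
finger_force: 0.0
```

```bash
cat >> h.py <<'E'
from scipy.spatial.transform import Rotation as Ro
def plan(p,yaw=-0.02):
    s=ctrl.get_state();R=Ro.from_quat(s['tcp_rot'])
    c,n=np.cos(yaw),np.sin(yaw)
    G=Ro.from_matrix(np.array([[-n,c,0],[c,n,0],[0,0,-1.]]).T @ np.eye(3)) if 0 else Ro.from_matrix(np.array([[-n,c,0],[c,n,0],[0,0,-1.]]))
    print('t',round(s['time'],2),'pos',np.round(s['eef_pos'],4),'turn',(R.inv()*G).as_rotvec().round(4),'shift',R.inv().apply(np.array(p)-s['eef_pos']).round(4),'F',np.round(s['contact_force'],1),'op',round(s['opening'],3),'ff',s['finger_force'])
E
python3 -c "
from h import *
plan([.4366,.176,.2])
c=shot('wrist','w1'); print(proj(c,[.4366,.176,.09]),proj(c,[.4263,.2497,.069]))"
```

```text
t 2.02 pos [0.4031 0.2622 0.2481] turn [-0.      0.      0.0002] shift [-0.0856  0.0352  0.0481] F [ 0.9  0.2 -0.5] op 0.587 ff 0.0
(np.float64(299.69931595224455), np.float64(268.13598878231636)) (np.float64(286.90347845862703), np.float64(185.1499900168446))
```

Measure the head from a second place of the wrist camera, above the rod.

>>> {"api": "drive_tool", "payload": {"moves": [[[0,0,0],[-0.043,0.0175,0.012],0.05],[[0,0,0],[-0.043,0.0175,0.012],0.05],[[0,0,0],[0,0,0],0.05]]}}

```text
time: 2.45
eef_pos: [0.4362, 0.1749, 0.223]
tcp_rot: [0.716, 0.698, -0.001, -0.001]
contact_force: [-0.3, 0.8, 0.1]
opening: 0.583
finger_force: 0.0
```

```bash
python3 -c "
from h import *
plan([.4366,.176,.2])
c=shot('wrist','w2'); print(proj(c,[.4366,.176,.09]),proj(c,[.4263,.2497,.069]))
a=load('w1')['image'];cv2.imwrite('pics/w12.png',cv2.resize(np.hstack([a,c['image']]),(800,300))[:,:,::-1])"
```

```text
t 2.45 pos [0.4362 0.1749 0.223 ] turn [-0.0025  0.0008 -0.0047] shift [0.0012 0.0004 0.023 ] F [-0.3  0.8  0.1] op 0.583 ff 0.0
(np.float64(262.46350012795574), np.float64(183.77433922464266)) (np.float64(247.11235490395717), np.float64(86.41807219290143))
```

View pics/w12.png

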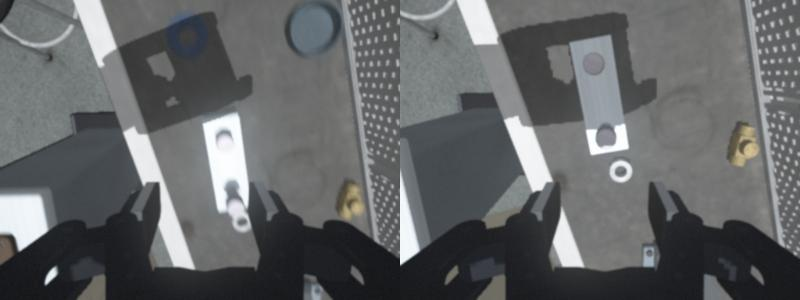

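The wrist views show the rack with both heads. The longer rod is at about (606,135) of the composite, in the right panel, and the short one at (594,63). I'll segment them precisely.

```bash
python3 -c "
from h import *
c=shot('wrist','w3');plan([.4366,.176,.2]);print(proj(c,[.4366,.176,.09]),proj(c,[.4263,.2497,.069]))
a=load('w1')['image'][150:330,230:370];b=c['image'][50:230,190:330]
z=np.hstack([cv2.resize(i,(400,514),interpolation=cv2.INTER_CUBIC) for i in(a,b)])
cv2.imwrite('pics/z3.png',z[:,:,::-1])"
```

```text
t 2.55 pos [0.4361 0.1771 0.2242] turn [-0.0007 -0.0004 -0.0013] shift [-0.0011  0.0005  0.0242] F [ 0.5  1.1 -0.7] op 0.587 ff 0.0
(np.float64(262.478144419773), np.float64(185.31842385766984)) (np.float64(247.31443419008323), np.float64(88.3289359490963))
```

View pics/z3.png

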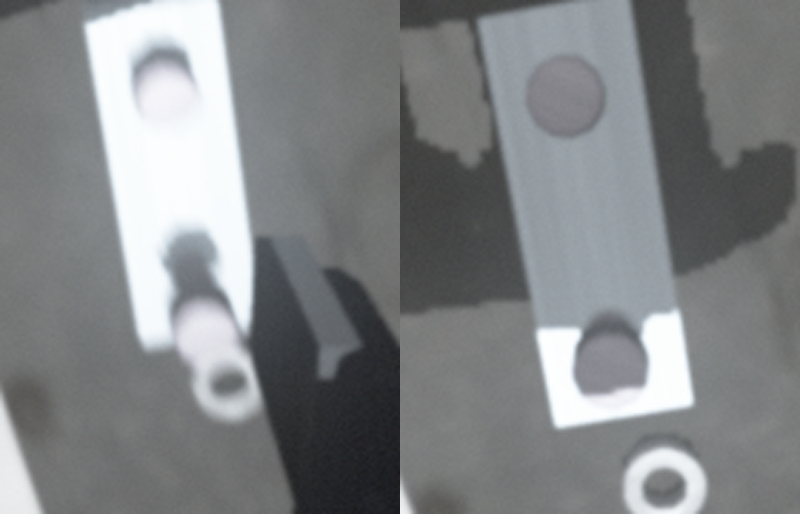

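```bash
python3 -c "
from h import *
a=load('w1');b=load('w3');s=load('s0');t=load('t0')
T=(t,155+190.5/5-.5,165+283.5/5-.5);S=(s,150+197.5/5-.5,170+119.5/5-.5)
W1=(a,302,265.5);W3=(b,263.9,179.2)
print(tri(W1,W3),tri(W1,W3,T,S),onz(*W3,.088),onz(*W1,.088),onz(*T,.088),onz(*S,.088))
print(onz(b,248.1,83.3,.068))"
```

```text
[0.43778089 0.18280896 0.09775552] [0.43812542 0.17785369 0.08803941] [0.43782026 0.18042958 0.088     ] [0.43892737 0.17757405 0.088     ] [0.43635165 0.17681967 0.088     ] [0.4404232  0.17731345 0.088     ]
[0.42700576 0.25350072 0.068     ]
```

Before grasping, I'll view the mouth with the wrist camera from the same relative pose, so camera bias cancels.

>>> {"api": "drive_tool", "payload": {"moves": [[[0,0,0],[-0.046,0.021,-0.009],0.05],[[0,0,0],[-0.046,0.021,-0.009],0.05],[[0,0,0],[-0.046,0.021,-0.009],0.05],[[0,0,0],[-0.046,0.021,-0.009],0.05],[[0,0,0],[-0.048,0.022,0],0.05]]}}

```text
time: 3.18
eef_pos: [0.539, -0.0569, 0.2621]
tcp_rot: [0.713, 0.701, 0.001, 0.001]
contact_force: [0.5, -0.8, -0.1]
opening: 0.585
finger_force: 0.0
```

>>> {"api": "drive_tool", "payload": {"moves": [[[0,0,0],[0,0,0],0.05],[[0,0,0],[0,0,0],0.05]]}}

```text
time: 3.42
eef_pos: [0.5375, -0.0555, 0.2603]
tcp_rot: [0.714, 0.7, 0.0, -0.0]
contact_force: [-0.0, -0.4, 0.4]
opening: 0.586
finger_force: 0.0
```

```bash
python3 -c "
from h import *
c=shot('wrist','w4');plan([.5375,-.053,.26]);print(proj(c,[.5395,-.052,.124]))
b=c['image'][100:260,170:370]
cv2.imwrite('pics/z4.png',cv2.resize(b,(800,600) if 0 else (750,600),interpolation=cv2.INTER_CUBIC)[:,:,::-1])"
```

```text
t 3.48 pos [ 0.5373 -0.0552  0.2602] turn [-0.0005 -0.0007  0.002 ] shift [0.0022 0.0002 0.0002] F [0.2 0.5 0.4] op 0.585 ff 0.0
(np.float64(264.1508404178443), np.float64(180.01053376537027))
```

View pics/z4.png

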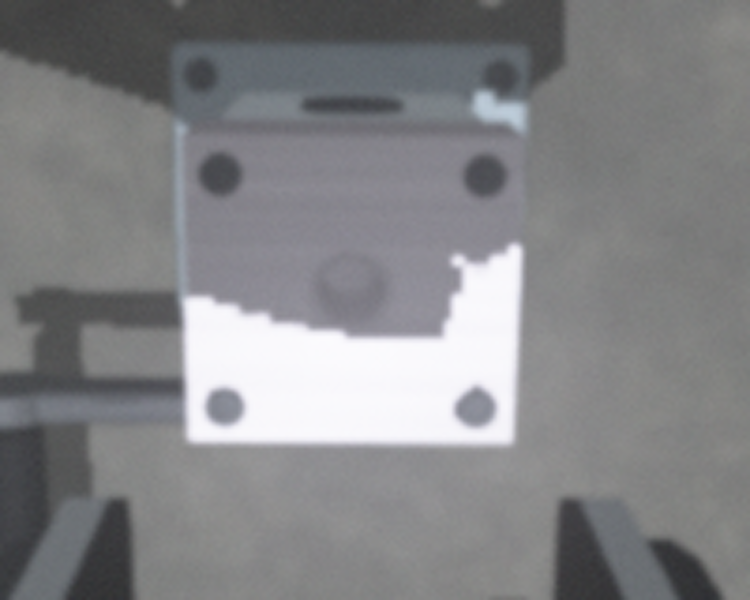

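The mouth shows at crop (350,287), about px (263.3,177). That agrees with the top view to about 2 mm. Now back to the rod to grasp it.

>>> {"api": "drive_tool", "payload": {"moves": [[[0,0,0],[0.0463,-0.0208,0],0.05],[[0,0,0],[0.0463,-0.0208,0.012],0.05],[[0,0,0],[0.0463,-0.0208,0.02],0.05],[[0,0,0],[0.0463,-0.0208,0.02],0.05],[[0,0,0],[0.0463,-0.0208,0.02],0.05]]}}

```text
time: 4.1
eef_pos: [0.4363, 0.1794, 0.1881]
tcp_rot: [0.713, 0.701, 0.001, 0.0]
contact_force: [-0.7, 0.6, 0.5]
opening: 0.588
finger_force: 0.0
```

>>> {"api": "drive_tool", "payload": {"moves": [[[0,0,0],[0,0,0.03],0.05],[[0,0,0],[0,0,0],0.05],[[0,0,0],[0,0,0],0.05]]}}

```text
time: 4.47
eef_pos: [0.4385, 0.1771, 0.1595]
tcp_rot: [0.714, 0.7, 0.001, 0.0]
contact_force: [-0.2, 0.1, 0.2]
opening: 0.584
finger_force: 0.0
```

```bash
python3 -c "
from h import *
plan([.438,.1785,.078])"
```

```text
t 4.47 pos [0.4385 0.1771 0.1595] turn [ 0.0015 -0.0004  0.0008] shift [ 0.0014 -0.0007  0.0815] F [-0.2  0.1  0.2] op 0.584 ff 0.0
```

>>> {"api": "drive_tool", "payload": {"moves": [[[0,0,0],[0.001,-0.0005,0.025],0.05],[[0,0,0],[0,0,0.03],0.05],[[0,0,0],[0,0,0.026],0.05],[[0,0,0],[0,0,0],0.05],[[0,0,0],[0,0,0],0.05]]}}

```text
time: 5.1
eef_pos: [0.4393, 0.1776, 0.0792]
tcp_rot: [0.714, 0.7, 0.001, 0.001]
contact_force: [1.1, -0.2, 0.7]
opening: 0.585
finger_force: 0.0
```

>>> {"api": "drive_tool", "payload": {"moves": [[[0,0,0],[0,0,0],0.01],[[0,0,0],[0,0,0],0.01],[[0,0,0],[0,0,0],0.01],[[0,0,0],[0,0,0],0.01],[[0,0,0],[0,0,0],0.01]], "grip_force": 40}}

```text
time: 5.72
eef_pos: [0.4388, 0.1778, 0.0786]
tcp_rot: [0.714, 0.7, 0.001, 0.001]
contact_force: [-0.6, -0.4, 5.1]
opening: 0.242
finger_force: 39.0
```

```bash
python3 -c "
from h import *
plan([.438,.1785,.078])"
```

```text
t 5.72 pos [0.4388 0.1778 0.0786] turn [ 0.0022 -0.0004  0.0001] shift [ 0.0007 -0.0008  0.0006] F [-0.6 -0.4  5.1] op 0.242 ff 38.96247982978821
```

Gripped, at 20.7 mm. Lift.

>>> {"api": "drive_tool", "payload": {"moves": [[[0,0,0],[0,0,-0.02],0.01],[[0,0,0],[0,0,-0.04],0.01],[[0,0,0],[0,0,-0.05],0.01],[[0,0,0],[0,0,-0.05],0.01],[[0,0,0],[0,0,-0.02],0.01]]}}

```text
time: 6.35
eef_pos: [0.4388, 0.1778, 0.2607]
tcp_rot: [0.714, 0.7, 0.002, 0.002]
contact_force: [0.4, -0.5, -0.9]
opening: 0.24
finger_force: 40.2
```

>>> {"api": "drive_tool", "payload": {"moves": [[[0,0,0],[-0.04,0.018,0],0.01],[[0,0,0],[-0.046,0.021,0],0.01],[[0,0,0],[-0.046,0.021,0],0.01],[[0,0,0],[-0.046,0.021,0],0.01],[[0,0,0],[-0.04,0.018,0],0.01]]}}

```text
time: 6.98
eef_pos: [0.5325, -0.044, 0.2565]
tcp_rot: [0.714, 0.7, -0.0, -0.0]
contact_force: [0.6, 0.4, -1.0]
opening: 0.239
finger_force: 40.2
```

>>> {"api": "drive_tool", "payload": {"moves": [[[0,0,0],[-0.014,0.006,0],0.01],[[0,0,0],[0,0,0],0.01],[[0,0,0],[0,0,0],0.01]]}}

```text
time: 7.35
eef_pos: [0.5375, -0.0552, 0.2569]
tcp_rot: [0.714, 0.7, -0.0, -0.001]
contact_force: [0.4, 0.1, -0.8]
opening: 0.24
finger_force: 40.2
```

```bash
python3 -c "
from h import *
plan([.540,-.052,.212])
c=shot('wrist','w5');s=shot('scene','s5')
a=c['image'][120:330,150:380];b=s['image'][150:250,230:330]
cv2.imwrite('pics/z5.png',np.hstack([cv2.resize(a,(400,365),interpolation=cv2.INTER_CUBIC),cv2.resize(b,(365,365),interpolation=cv2.INTER_CUBIC)])[:,:,::-1])"
```

```text
t 7.35 pos [ 0.5375 -0.0552  0.2569] turn [-0.0009 -0.0008  0.0011] shift [0.0033 0.0024 0.0449] F [ 0.4  0.1 -0.8] op 0.24 ff 40.22472560405731
```

View pics/z5.png

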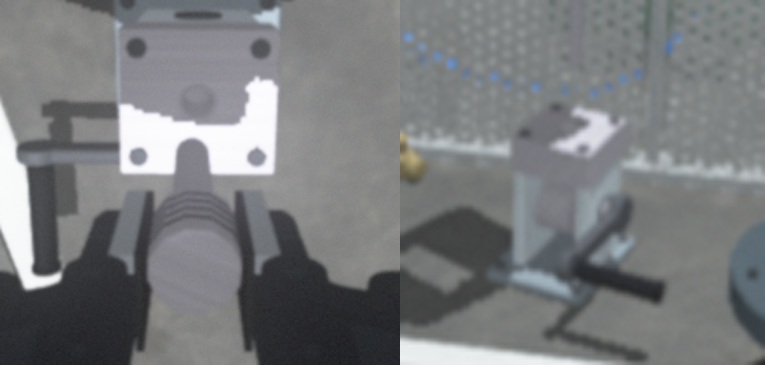

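```bash
python3 -c "
from h import *
c=load('w5');s=load('s5')
print('foot',onz(c,261,207.4,.184),'mouth',onz(c,263.3,176.3,.124))
print(proj(s,[.5375,-.0552,.18]),proj(s,[.5375,-.0552,.26]),proj(s,[.5395,-.052,.124]),proj(load('s0'),[.5395,-.052,.124]))"
```

```text
foot [ 0.53710286 -0.05332031  0.184     ] mouth [ 0.53888304 -0.04792608  0.124     ]
(np.float64(277.0453911769787), np.float64(167.49734927554994)) (np.float64(277.75413017357545), np.float64(140.4541097558396)) (np.float64(275.8402062080374), np.float64(185.03946682009843)) (np.float64(275.8402062080374), np.float64(185.03946682009843))
```

The wrist crop shows the rod held straight, foot near (193,152), with the mouth at (197,97). The sources average to a TCP target of about (0.5397, -0.0510).

>>> {"api": "drive_tool", "payload": {"moves": [[[0,0,0],[0.0042,0.0021,0.02],0.01],[[0,0,0],[0,0,0.025],0.01],[[0,0,0],[0,0,0],0.01],[[0,0,0],[0,0,0],0.01]]}}

```text
time: 7.95
eef_pos: [0.5404, -0.052, 0.2123]
tcp_rot: [0.714, 0.7, -0.0, -0.0]
contact_force: [0.4, 0.6, 0.4]
opening: 0.245
finger_force: 40.2
```

>>> {"api": "drive_tool", "payload": {"moves": [[[0,0,0],[0,0,0.005],0.01],[[0,0,0],[0,0,0.004],0.01],[[0,0,0],[0,0,0.003],0.01]]}}

```text
time: 8.32
eef_pos: [0.5403, -0.0524, 0.2003]
tcp_rot: [0.714, 0.7, 0.0, 0.0]
contact_force: [1.0, -0.3, -0.8]
opening: 0.238
finger_force: 40.2
```

```bash
python3 -c "
from h import *
plan([.5397,-.051,.1566])"
```

```text
t 8.32 pos [ 0.5403 -0.0524  0.2003] turn [ 0.0003  0.0001 -0.0001] shift [ 0.0014 -0.0007  0.0437] F [ 1.  -0.3 -0.8] op 0.238 ff 40.199273228645325
```

The foot is in the chamfer with no force. Go on.

>>> {"api": "drive_tool", "payload": {"moves": [[[0,0,0],[0.0005,-0.0003,0.003],0.01],[[0,0,0],[0,0,0.003],0.01],[[0,0,0],[0,0,0.003],0.01]]}}

```text
time: 8.7
eef_pos: [0.54, -0.0518, 0.1911]
tcp_rot: [0.714, 0.7, -0.0, -0.0]
contact_force: [-0.2, 0.8, -1.4]
opening: 0.242
finger_force: 40.2
```

>>> {"api": "drive_tool", "payload": {"moves": [[[0,0,0],[0,0,0.007],0.01],[[0,0,0],[0,0,0.008],0.01],[[0,0,0],[0,0,0.008],0.01],[[0,0,0],[0,0,0.007],0.01],[[0,0,0],[0,0,0],0.01]]}}

```text
time: 9.32
eef_pos: [0.5395, -0.0517, 0.1603]
tcp_rot: [0.714, 0.7, -0.0, -0.001]
contact_force: [0.4, 0.4, -0.1]
opening: 0.242
finger_force: 40.2
```

>>> {"api": "drive_tool", "payload": {"moves": [[[0,0,0],[0,0,0.001],0.01],[[0,0,0],[0,0,0],0.01],[[0,0,0],[0,0,0],0.01]]}}

```text
time: 9.7
eef_pos: [0.5402, -0.0519, 0.1607]
tcp_rot: [0.714, 0.7, 0.0, 0.0]
contact_force: [0.8, 0.0, -1.3]
opening: 0.243
finger_force: 40.2
```

Foot is at about 82 mm, with no force on the rod. Release and withdraw upward.

>>> {"api": "drive_tool", "payload": {"moves": [[[0,0,0],[0,0,0],0.045],[[0,0,0],[0,0,0],0.045],[[0,0,0],[0,0,0],0.045],[[0,0,0],[0,0,0],0.045],[[0,0,0],[0,0,-0.02],0.045]]}}

```text
time: 10.32
eef_pos: [0.5387, -0.0515, 0.1786]
tcp_rot: [0.714, 0.7, -0.001, -0.002]
contact_force: [0.1, -0.0, 0.7]
opening: 0.528
finger_force: 0.0
```

>>> {"api": "drive_tool", "payload": {"moves": [[[0,0,0],[0,0,-0.04],0.045],[[0,0,0],[0,0,-0.04],0.045],[[0,0,0],[0,0,0],0.045],[[0,0,0],[0,0,0],0.045]]}}

```text
time: 10.82
eef_pos: [0.5396, -0.0517, 0.2596]
tcp_rot: [0.714, 0.7, -0.0, -0.0]
contact_force: [-0.2, 0.2, -0.6]
opening: 0.523
finger_force: 0.0
```

```bash
python3 -c "
from h import *
c=shot('wrist','w6');s=shot('scene','s6')
plan([.447,-.135,.2])
a=c['image'];b=s['image'][150:250,230:330]
cv2.imwrite('pics/z6.png',np.hstack([cv2.resize(a,(480,360),interpolation=cv2.INTER_CUBIC),cv2.resize(b,(300,360),interpolation=cv2.INTER_CUBIC)])[:,:,::-1])"
```

```text
t 10.93 pos [ 0.5391 -0.0516  0.2584] turn [-0.0033 -0.0009  0.    ] shift [-0.0853 -0.0902  0.0586] F [-0.3 -0.4 -0.2] op 0.527 ff 0.0
```

View pics/z6.png

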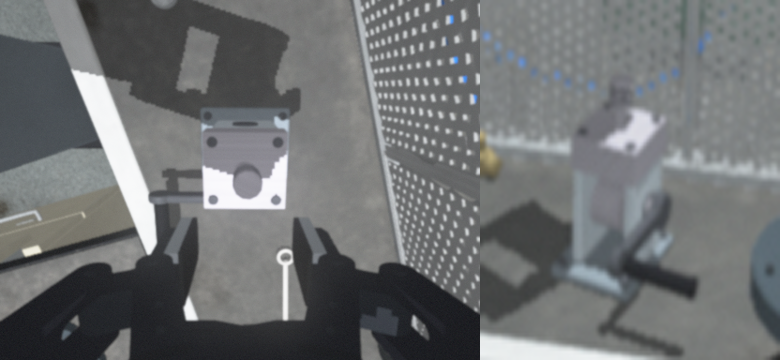

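The rod stands in the guide with its head just above the block (wrist 247,182), and the lever is still down. Next is the handle.

>>> {"api": "drive_tool", "payload": {"moves": [[[0,0,0],[-0.035,-0.035,0],0.045],[[0,0,0],[-0.035,-0.035,0.02],0.045],[[0,0,0],[-0.018,-0.019,0.05],0.045],[[0,0,0],[0,0,0.05],0.045],[[0,0,0],[0,0,0],0.045]]}}

```text
time: 11.55
eef_pos: [0.4453, -0.1362, 0.1351]
tcp_rot: [0.714, 0.7, -0.002, -0.006]
contact_force: [-0.7, 0.1, 0.5]
opening: 0.527
finger_force: 0.0
```

```bash
python3 -c "
from h import *
plan([.448,-.138,.058])
c=shot('wrist','w7')
print([np.round(proj(c,p),1) for p in ([.4473,-.1013,.068],[.4466,-.17,.068],[.448,-.138,.068])])
g=cv2.cvtColor(c['image'],cv2.COLOR_RGB2GRAY)
for r in (200,215,230,245,260,275,290,305): print(r,g[r,200:330:5])"
```

```text
t 11.55 pos [ 0.4453 -0.1362  0.1351] turn [-0.011  -0.006  -0.0009] shift [-0.0022  0.0036  0.077 ] F [-0.7  0.1  0.5] op 0.527 ff 0.0
[array([265.3, 156.3]), array([266.1, 265.4]), array([267.5, 216.9])]
200 [232 244 244 244 245 245 243 244 230 134 133  75  63  61  56  57 115 128
 128 131 127 130 130 133 133 134]
215 [ 80 218 245 245 244 245 243 245 244 229 134  77  70  66  63  62 116 125
 127 125 128 129 126 126 134 130]
230 [137 133 189 244 245 245 243 242 243 244 225  82  75  74  66  63 123 128
 130 128 127 126 126 120 125 124]
245 [ 81  72  90 173 244 245 244 244 243 244 244 102  83  85  71  71 129 134
 130 130 128 129 120  51  50 103]
260 [ 62  70  79 150 156 243 244 244 242 242 243 142  89  91  85  85 123 132
 132 130 134 131 121  48  46  46]
275 [ 58  65  84 144 144 142 245 245 245 245 244 244 244 214 125 124 127 126
 128 128 125 121 118  49  46  45]
290 [ 55  64 147 151 143 141 130 245 245 246 246 246 245 244 208 122 125 122
 124 124 129 133 128 109  50  41]
305 [ 51 144 149 143 142 135 138 118 244 244 245 244 244 244 244 199 134 128
 126 125 131 130 130 127  78  43]
```

The handle spans columns 254–278, which puts it at x≈0.447. Descend and close.

>>> {"api": "drive_tool", "payload": {"moves": [[[0,0,0],[0,0,0.025],0.045],[[0,0,0],[0,0,0.025],0.045],[[0,0,0],[0,0,0.015],0.045],[[0,0,0],[0,0,0],0.045],[[0,0,0],[0,0,0],0.045]]}}

```text
time: 12.22
eef_pos: [0.4503, -0.1385, 0.0767]
tcp_rot: [0.714, 0.7, 0.0, 0.001]
contact_force: [0.0, -0.1, -0.0]
opening: 0.528
finger_force: 0.0
```

```bash
python3 -c "
from h import *
plan([.447,-.138,.058])"
```

```text
t 12.22 pos [ 0.4503 -0.1385  0.0767] turn [0.0021 0.0012 0.0003] shift [ 0.0004 -0.0034  0.0187] F [ 0.  -0.1 -0. ] op 0.528 ff 0.0
```

>>> {"api": "drive_tool", "payload": {"moves": [[[0,0,0],[0,-0.003,0.01],0.045],[[0,0,0],[0,0,0.009],0.045],[[0,0,0],[0,0,0],0.01],[[0,0,0],[0,0,0],0.01],[[0,0,0],[0,0,0],0.01]], "grip_force": 25}}

```text
time: 12.85
eef_pos: [0.4468, -0.1379, 0.0564]
tcp_rot: [0.714, 0.7, 0.001, 0.001]
contact_force: [3.6, 0.7, -3.6]
opening: 0.175
finger_force: 25.6
```

>>> {"api": "drive_tool", "payload": {"moves": [[[0,0,0],[0,0,0],0.01],[[0,0,0],[0,0,0],0.01]]}}

```text
time: 13.1
eef_pos: [0.4468, -0.1379, 0.0565]
tcp_rot: [0.714, 0.7, 0.0, 0.001]
contact_force: [4.2, 1.3, -2.7]
opening: 0.174
finger_force: 25.6
```

Handle gripped. Swing it along a 90 mm arc in 10° steps.

>>> {"api": "drive_tool", "payload": {"moves": [[[0,0,0],[0,0.0014,-0.0156],0.01],[[0,0,0],[0,0.0041,-0.0152],0.01],[[0,0,0],[0,0.0066,-0.0142],0.01],[[0,0,0],[0,0.009,-0.0129],0.01],[[0,0,0],[0,0,0],0.01]]}}

```text
time: 13.72
eef_pos: [0.4592, -0.1373, 0.1072]
tcp_rot: [0.713, 0.701, -0.007, -0.009]
contact_force: [-7.6, -7.6, -21.7]
opening: 0.173
finger_force: 25.9
```

```bash
python3 -c "
from h import *
plan([.5378,-.1398,.1465])"
```

```text
t 13.72 pos [ 0.4592 -0.1373  0.1072] turn [-0.0218 -0.0025  0.0029] shift [-0.0011  0.0777 -0.041 ] F [ -7.6  -7.6 -21.7] op 0.173 ff 25.948886275291443
```

>>> {"api": "drive_tool", "payload": {"moves": [[[0,0,0],[0,0,0],0.01],[[0,0,0],[0,0,0],0.01]], "grip_force": 20}}

```text
time: 13.98
eef_pos: [0.4592, -0.1373, 0.1072]
tcp_rot: [0.713, 0.701, -0.006, -0.009]
contact_force: [-7.5, -7.5, -22.4]
opening: 0.176
finger_force: 25.9
```

```bash
python3 -c "
from h import *
plan([.5378,-.1398,.1465]); print(ctrl.get_state()['wrist_torque'])
c=shot('scene','s8');a=c['image'][150:250,230:330]
w=shot('wrist','w8')['image']
cv2.imwrite('pics/z8.png',np.hstack([cv2.resize(a,(360,360),interpolation=cv2.INTER_CUBIC),cv2.resize(w,(440,360),interpolation=cv2.INTER_CUBIC)])[:,:,::-1])"
```

```text
t 13.97 pos [ 0.4592 -0.1373  0.1072] turn [-0.0213 -0.0028  0.0024] shift [-0.001   0.0778 -0.041 ] F [ -7.5  -7.5 -22.4] op 0.176 ff 25.870534479618073
[-1.18269982  0.92344826  0.0266749 ]
```

View pics/z8.png

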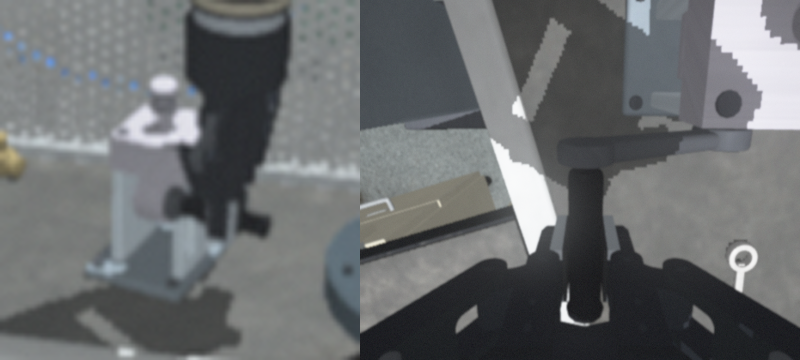

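The lever has followed to about 33° with the rod on the cam, and the grip is sound, but it resists with about 22 N. I'll carry on slowly and watch the force.

>>> {"api": "drive_tool", "payload": {"moves": [[[0,0,0],[0,0.0055,-0.006],0.01],[[0,0,0],[0,0.0056,-0.0051],0.01],[[0,0,0],[0,0,0],0.01]]}}

```text
time: 14.45
eef_pos: [0.4624, -0.1366, 0.1131]
tcp_rot: [0.712, 0.702, -0.014, -0.018]
contact_force: [-22.9, -11.6, -27.4]
opening: 0.174
finger_force: 25.1
```

```bash
python3 -c "
from h import *
plan([.5378,-.1398,.1465]); s=ctrl.get_state();print(s['wrist_torque'],s['qpos'],s['joint_efforts'])"
```

```text
t 14.45 pos [ 0.4624 -0.1366  0.1131] turn [-0.0446 -0.0055  0.0048] shift [-0.0018  0.0739 -0.0368] F [-22.9 -11.6 -27.4] op 0.174 ff 25.127160251140594
[-1.96163079  3.26720585  0.04724889] [-0.49056622  0.04360605  2.12175239 -0.01811388  1.01848596 -0.46554759] [  8.99477273 -41.35731697 -45.48610926   4.08558637  -2.94783734
  -0.09946902]
```

The force climbs with little motion. To see whether the pads are gripping the handle rotationally, I'll turn the tool with the lever a little.

>>> {"api": "drive_tool", "payload": {"moves": [[[0.08,0,0],[0,0,0],0.01],[[0.08,0,0],[0,0,0],0.01],[[0,0,0],[0,0,0],0.01]]}}

```text
time: 14.82
eef_pos: [0.463, -0.1358, 0.1146]
tcp_rot: [0.709, 0.697, -0.069, -0.076]
contact_force: [-23.5, -6.2, -23.2]
opening: 0.176
finger_force: 23.7
```

```bash
python3 -c "
from h import *
plan([.5378,-.1398,.1465]); s=ctrl.get_state();print(s['wrist_torque'])"
```

```text
t 14.82 pos [ 0.463  -0.1358  0.1146] turn [-0.2053 -0.008   0.0032] shift [-0.0025  0.0668 -0.0465] F [-23.5  -6.2 -23.2] op 0.176 ff 23.74693974852562
[-0.95356435  2.94339395  0.19834641]
```

```bash
python3 -c "
from h import *
c=load('w8')
for u,v in [(262,164),(262,150),(262,178)]:
    o,d=ray(c,u,v); 
    for y in(-.099,-.106): print(u,v,y,(o+d*(y-o[1])/d[1]).round(4))
# head of rod in scene s6 vs s8: bright/blob columns
for f in('s5','s6','s8'):
    g=cv2.cvtColor(load(f)['image'],cv2.COLOR_RGB2GRAY); print(f); print(g[160:192,270:282:2])
"
```

```text
262 164 -0.099 [ 0.4594 -0.099   0.0809]
262 164 -0.106 [ 0.4586 -0.106   0.0451]
262 150 -0.099 [ 0.4586 -0.099   0.0395]
262 150 -0.106 [ 0.4576 -0.106  -0.006 ]
262 178 -0.099 [ 0.4599 -0.099   0.1082]
262 178 -0.106 [ 0.4592 -0.106   0.0789]
s5
[[128 134 127 123 124 127]
 [129 131 125 122 124 128]
 [127 129 126 125 124 127]
 [129 132 131 128 124 127]
 [130 133 127 124 123 126]
 [128 132 118 120 123 123]
 [128 130 122 120 125 127]
 [127 131 132 124 122 125]
 [129 134 129 125 123 121]
 [129 132 130 130 129 123]
 [126 127 139 138 133 128]
 [125 130 138 137 131 129]
 [129 131 129 129 130 130]
 [130 131 126 125 129 131]
 [127 126 123 124 130 132]
 [127 126 123 125 126 129]
 [128 127 129 126 127 127]
 [127 123 125 126 129 130]
 [121 104 113 124 138 135]
 [116  87 103 121 167 151]
 [114  99 108 124 196 188]
 [114 112 112 124 177 201]
 [114 114 113 116 130 166]
 [114 113 116 119 113 124]
 [112 112 118 123 117 135]
 [112 113 116 123 136 182]
 [113 112 112 128 171 215]
 [112 114 126 163 206 221]
 [112 134 173 204 217 214]
 [121 169 209 220 206 180]
 [126 169 201 214 177 134]
 [122 136 164 
[... 1049 characters left out ...]
132 135 127 131 133 127]
 [131 137 136 137 128 123]
 [133 138 133 134 126 118]
 [132 136 134 134 132 118]
 [130 136 153 153 139 125]
 [130 158 195 195 161 127]
 [131 192 224 225 194 133]
 [133 204 227 227 207 138]
 [129 183 216 219 186 138]
 [130 143 180 181 148 132]
 [131 115 126 128 121 129]
 [135 108 102 103 110 132]
 [151 107 105 104 109 135]
 [186 116 103 103 112 143]
 [217 144  99 103 126 182]
 [226 180 117 113 154 218]
 [225 204 139 124 185 225]
 [222 191 136 125 197 224]
 [195 150 121 124 183 222]
 [154 119 116 125 168 222]
 [151 129 130 144 190 224]
 [192 180 180 189 222 223]
 [217 219 219 216 224 202]
 [206 218 217 189 183 148]
 [166 184 180 136 122  82]
 [132 138 136 120 105  58]]
```

```bash
python3 -c "
from h import *
c=shot('scene','s9');t=shot('top','t9')
for f in('s6','s8','s9'):
    k=load(f);g=cv2.cvtColor(k['image'],cv2.COLOR_RGB2GRAY)
    print(f); print('\n'.join(' '.join('%3d'%v for v in r) for r in g[164:192,268:284]))
print([np.round(proj(c,[.5395,-.052,z]),1) for z in(.124,.16,.165,.17,.178)])
print([np.round(proj(t,[.5395,-.052,z]),1) for z in(.124,.165,.178)])
g=cv2.cvtColor(t['image'],cv2.COLOR_RGB2GRAY);print('\n'.join(' '.join('%3d'%v for v in r) for r in g[170:208,255:285]))
" 
```

```text
s6
130 129 131 136 134 129 126 127 129 127 120 116 123 130 131 130
132 129 129 133 132 128 119 115 123 128 125 126 127 131 128 126
131 127 127 132 130 130 123 118 127 130 129 130 129 130 124 120
126 127 128 134 133 130 131 129 133 130 124 124 127 129 126 126
125 125 128 138 134 130 130 130 130 128 122 118 123 128 129 132
127 125 128 135 131 128 127 126 127 128 128 120 123 127 128 131
128 124 127 130 127 126 124 121 122 123 124 124 125 128 130 133
124 123 126 129 129 123 117 116 115 117 116 118 122 128 137 142
123 124 129 134 129 119 115 116 119 119 118 118 119 127 136 142
125 124 129 132 126 111 109 118 121 122 122 122 128 130 130 131
129 126 127 126 121 105  98 108 111 109 113 116 128 130 127 124
131 130 127 127 122 101  93  99 102 101 100 106 115 125 127 126
128 127 129 128 122 102  95 102 106 101 100 110 113 124 133 130
129 127 127 125 118 104 100 103 104  97  99 110 116 126 129 129
131 127 121 110 102  98  98 103 104 102 102 107 112 122 126 128
129 124 117 100  91  97 103 108 111 112 116 121 128 136 137 136
124 118 113 106 100 108 114 116 119 121 129 144 164 177 180 172
118 115 1
[... 8330 characters left out ...]
  84  84  86  86  87  84  84  83  86  84  86  84  84  83  84  86  77  82  68  94 104  87  52  98 100
 52  52  69  86  84  81  84  82  82  82  84  85  83  84  85  84  84  83  84  83  82  63  71  75 105 109  59  82 100 106
 60  54  59  87  85  85  85  86  84  84  85  83  83  86  85  84  85  85  84  85  72  53  48 100 110 104  43 107 111  90
 74  71  73  85  86  86  85  85  87  84  84  85  86  86  88  85  84  84  84  86  74  64  55 108 109  81  70 109 120  65
 78  76  76  77  78  78  78  77  79  79  83  78  80  80  83  79  81  81  84  86  84  72  75 103 102  53  95 109 101  58
 57  58  55  58  57  57  57  55  78  80  88  60  61  61  64  65  66  69  75  73  72  65  96  99  74  62 103 102  66  60
```

```bash
python3 -c "
from h import *
c=load('w6')
print([np.round(proj(c,[.5395,-.050,z]),1) for z in(.124,.165)])
c=load('w6');g=cv2.cvtColor(c['image'],cv2.COLOR_RGB2GRAY);print('\n'.join('%d '%(i*3+165)+' '.join('%3d'%v for v in r) for i,r in enumerate(g[165:222:3,236:296:3])))
w=shot('wrist','w9');print([np.round(proj(w,[.5395,-.05,z]),1) for z in(.124,.165)])
g=cv2.cvtColor(w['image'],cv2.COLOR_RGB2GRAY)
print('\n'.join('%d '%(i*5+0)+' '.join('%3d'%v for v in r) for i,r in enumerate(g[0:200:5,320:512:6])))
"
```

```text
[array([261.6, 182.4]), array([261.6, 197.4])]
165 137 137 136 136 136 137 139 137 135 136 136 136 139 136 140 138 138 139 137 138
168 136 135 136 139 138 138 136 138 138 140 140 139 140 140 139 139 140 138 137 138
171 140 140 139 143 140 141 141 138 138 137 141 142 142 141 142 142 140 141 143 149
174 140 138 140 140 140 139 133 124 118 122 126 134 142 141 142 142 143 142 142 220
177 138 140 138 141 139 132 116 107 101 100 103 105 132 143 140 142 142 142 140 223
180 142 141 140 142 140 124 101 100 104 106 104 102  99 129 142 144 144 142 181 240
183 194 201 154 141 135 103 105 120 133 137 136 127 109 105 140 143 144 143 212 249
186 250 249 229 221 176 105 131 145 149 147 145 147 138 118 131 143 145 148 223 250
189 249 249 249 249 204 124 141 145 145 147 145 145 143 139 127 169 171 196 248 249
192 248 248 249 248 185 140 142 145 146 146 146 149 143 146 150 244 247 247 249 248
195 250 250 250 250 187 144 142 145 144 143 145 144 146 145 154 246 250 250 250 250
198 250 250 250 250 194 143 146 145 145 141 143 145 144 145 161 247 250 249 249 249
201 249 250 249 250 230 144 141 146 147 145 1
[... 5147 characters left out ...]
 157 158 158 155 160 165 168 169 164 163
175  91  91  92  92  91  92  91  93  96  91  92  91  89  92  92 160 154 154 152 157 161 166 169 166 161 157 163 162 162 161 162 160
180  95  97  94  93  94  93  96  96  95  94  93  93  92 153 155 156 156 154 155 159 161 168 171 174 169 164 162 163 161 166 164 162
185  95  93  96  97  95  93  94  93  95  95  92  93 150 154 155 152 151 153 157 158 160 158 167 173 172 165 162 167 166 165 162 158
190  99  94  93  94  99  97  98  95  95  93  92 101 157 155 153 152 152 153 153 152 157 157 163 169 167 170 164 171 168 165 158 155
195  98  96  96  97  98  99  97 100  99  95  95  95 158 157 154 154 150 153 157 155 155 153 161 160 161 165 162 166 165 160 158 157
```

The rod's head hasn't risen and leans about 3 mm towards the robot, so the rod may be sticking in the guide. I'll back the lever off, straighten the tool and look again.

>>> {"api": "drive_tool", "payload": {"moves": [[[-0.08,0,0],[0,0,0],0.01],[[-0.08,0,0],[0,0,0],0.01],[[0,0,0],[0,-0.0111,0.0111],0.01],[[0,0,0],[0,-0.009,0.0129],0.01],[[0,0,0],[0,0,0],0.01]]}}

```text
time: 15.6
eef_pos: [0.4537, -0.1359, 0.0988]
tcp_rot: [0.714, 0.7, -0.002, -0.007]
contact_force: [-6.6, 4.1, -3.2]
opening: 0.175
finger_force: 25.3
```

```bash
cat >> h.py <<'E'
def head(f):
    k=shot('scene',f);g=cv2.cvtColor(k['image'],cv2.COLOR_RGB2GRAY)
    print('\n'.join('%d '%(164+i)+' '.join('%3d'%v for v in r) for i,r in enumerate(g[164:186,268:286])))
E
python3 -c "
from h import *
plan([.5378,-.1398,.1465]); s=ctrl.get_state();print(s['wrist_torque']);head('s10')"
```

```text
t 15.6 pos [ 0.4537 -0.1359  0.0988] turn [-0.0124 -0.0064 -0.0003] shift [-0.0019  0.0835 -0.0487] F [-6.6  4.1 -3.2] op 0.175 ff 25.340867936611176
[ 0.59350206  0.86586645 -0.07286364]
164 132 132 135 139 138 133 130 131 133 133 119  86  54  43  43  43  42  43
165 136 133 133 138 136 131 122 118 127 132 123  88  54  45  42  44  44  44
166 135 131 132 135 135 133 126 122 130 136 126  91  55  42  42  45  44  44
167 131 130 132 137 136 136 135 132 136 135 123  87  53  42  42  44  44  45
168 129 129 131 141 137 132 131 133 135 131 121  86  52  42  43  45  43  45
169 130 128 132 140 135 136 141 146 145 145 134  91  52  42  43  45  45  43
170 132 129 131 132 142 162 180 190 190 188 167 107  54  42  43  45  44  44
171 128 128 130 138 165 198 218 223 224 224 202 128  59  40  43  44  45  44
172 128 128 133 142 172 210 225 226 227 229 213 137  61  41  44  43  44  43
173 130 129 132 136 147 184 206 213 216 215 191 123  57  41  44  45  45  46
174 134 131 130 127 122 142 164 173 176 174 149  98  53  42  42  43  45  46
175 134 132 131 124 108 108 119 126 127 126 113  90  66  48  44  44  46  46
176 131 132 133 131 106  95 102 107 104 105 105 102  94  72  50  43  46  46
177 132 131 138 139 113 101 104 108 107 108 108 109 116 104  72  49  43  45
178 135 140 154 146 117 103 102 105 108 107 110 117 127 125  96  64  46  44
179 148 170 188 169 131 107  97  98 106 109 121 140 146 143 129 102  72  51
180 179 206 218 205 174 140 117 112 114 122 149 181 188 188 184 163 116  70
181 211 223 225 223 211 188 147 126 124 135 175 211 222 222 222 203 145  80
182 223 225 225 223 220 206 160 129 125 138 182 218 225 225 226 206 138  70
183 225 224 216 196 188 178 145 127 125 135 182 215 223 225 222 182 110  57
184 225 219 191 151 133 129 123 124 125 132 168 206 222 225 217 155  81  48
185 223 214 170 126 113 113 118 133 138 139 160 202 222 226 216 145  70  48
```

Force is low at 28° and the rod is upright again. Lower to near rest, then raise slowly while watching.

>>> {"api": "drive_tool", "payload": {"moves": [[[0,0,0],[0,-0.0066,0.0142],0.01],[[0,0,0],[0,-0.0041,0.0152],0.01],[[0,0,0],[0,-0.0011,0.0116],0.01],[[0,0,0],[0,0,0],0.01]]}}

```text
time: 16.15
eef_pos: [0.4469, -0.1365, 0.062]
tcp_rot: [0.715, 0.699, 0.001, -0.002]
contact_force: [-1.0, 8.4, 5.2]
opening: 0.177
finger_force: 27.4
```

```bash
python3 -c "
from h import *
plan([.5378,-.1398,.1465]); s=ctrl.get_state();print(s['wrist_torque']);head('s11')"
```

```text
t 16.15 pos [ 0.4469 -0.1365  0.062 ] turn [-0.0018 -0.0047 -0.0017] shift [-0.001   0.0908 -0.0847] F [-1.   8.4  5.2] op 0.177 ff 27.433066964149475
[ 1.3195612   0.12678936 -0.12570958]
164 133 133 134 139 136 132 129 130 132 132 123 107  77  61  61  62  63  65
165 136 132 133 137 136 131 121 118 125 131 128 115  87  64  59  61  63  64
166 133 132 130 135 134 132 126 121 130 133 129 118  98  74  59  56  60  63
167 130 130 131 137 135 135 134 132 136 134 125 109 106  93  76  63  58  58
168 129 128 132 141 137 133 133 136 137 134 123 100 101 108 104  91  78  67
169 131 127 131 140 135 134 148 159 161 160 140 106  94 106 113 112 105  97
170 131 127 129 132 131 142 178 196 202 197 164 108  78  88 103 114 115 117
171 127 127 130 132 133 141 185 209 218 211 163  97  66  73  84  97 108 116
172 127 127 132 136 132 127 156 179 193 187 131  72  66  83  84  81  88  96
173 129 128 133 135 126 111 114 133 145 141  95  55  69  97 102  96  88  80
174 133 130 130 129 125 108  99 109 112 103  70  47  62  90 107 113 109 102
175 134 133 130 129 124 107  97 102 101  91  64  43  49  69  94 111 117 119
176 132 131 132 134 128 106  93 104 104  97  69  44  40  49  68  88 101 114
177 132 129 136 143 131 105  97 109 106  96  68  43  41  44  45  57  72  89
178 134 139 153 148 126 107 102 109 104  92  64  43  42  42  41  44  48  55
179 147 169 187 168 137 127 123 120 115 102  69  46  43  42  43  43  43  43
180 179 206 218 207 186 179 164 140 127 109  72  46  42  42  43  44  44  44
181 211 223 225 224 218 208 182 146 128 103  68  44  43  43  44  46  43  45
182 223 224 224 217 198 182 157 135 124  98  63  44  41  44  43  44  44  45
183 224 224 220 191 151 131 124 125 124  97  59  42  42  43  43  45  45  43
184 223 223 213 172 136 124 119 124 122  94  61  43  42  44  43  43  45  45
185 221 222 218 194 179 170 147 139 135 103  64  44  42  44  44  44  44  45
```

Taken together, the rod seems to have hung at its release height (foot ≈82 mm), because the lever stayed free until the cam reached about that height. I'll let go of the lever, regrasp the head and seat the rod on the cam.

>>> {"api": "drive_tool", "payload": {"moves": [[[0,0,0],[0,-0.0003,0.005],0.01],[[0,0,0],[0,0,0],0.05],[[0,0,0],[0,0,0],0.05],[[0,0,0],[0,0,0],0.05],[[0,0,0],[0,0,-0.02],0.05]]}}

```text
time: 16.82
eef_pos: [0.4448, -0.1374, 0.074]
tcp_rot: [0.714, 0.7, -0.001, -0.002]
contact_force: [-0.3, 0.5, 0.6]
opening: 0.586
finger_force: 0.0
```

>>> {"api": "drive_tool", "payload": {"moves": [[[0,0,0],[0,0,-0.05],0.05],[[0,0,0],[0,0,-0.06],0.05],[[0,0,0],[0,0,-0.06],0.05],[[0,0,0],[0.02,0.02,-0.01],0.05],[[0,0,0],[0.035,0.035,0],0.05]]}}

```text
time: 17.45
eef_pos: [0.5034, -0.0848, 0.2579]
tcp_rot: [0.715, 0.699, 0.001, 0.002]
contact_force: [-1.1, -1.6, 0.8]
opening: 0.588
finger_force: 0.0
```

>>> {"api": "drive_tool", "payload": {"moves": [[[0,0,0],[0.032,0.037,0],0.05],[[0,0,0],[0,0,0],0.05],[[0,0,0],[0,0,0],0.05]]}}

```text
time: 17.82
eef_pos: [0.5395, -0.053, 0.2548]
tcp_rot: [0.714, 0.7, -0.001, -0.001]
contact_force: [0.8, 0.4, -0.8]
opening: 0.588
finger_force: 0.0
```

```bash
python3 -c "
from h import *
plan([.5395,-.0518,.2584])
head('s12')
c=shot('wrist','w12');print([np.round(proj(c,[.5395,-.050,z]),1) for z in(.124,.165)])
g=cv2.cvtColor(c['image'],cv2.COLOR_RGB2GRAY);print('\n'.join('%d '%(i*3+165)+' '.join('%3d'%v for v in r) for i,r in enumerate(g[165:222:3,230:296:3])))
t=shot('top','t12');g=cv2.cvtColor(t['image'],cv2.COLOR_RGB2GRAY)
print(g[180:196,262:280])
"
```

```text
t 17.82 pos [ 0.5395 -0.053   0.2548] turn [-0.0017  0.0002  0.0003] shift [ 0.0012  0.     -0.0036] F [ 0.8  0.4 -0.8] op 0.588 ff 0.0
164 128 129 132 137 133 130 127 128 128 129 120 116 124 130 131 129 129 128
165 133 129 129 134 132 128 118 115 123 127 125 126 127 130 129 125 129 130
166 131 128 128 131 130 129 122 118 127 131 129 128 130 130 124 121 124 131
167 126 126 127 134 133 131 132 130 134 130 124 124 126 130 127 126 127 130
168 125 125 129 139 134 130 129 128 130 128 122 117 121 127 129 132 131 129
169 129 125 127 136 132 128 123 124 124 125 126 122 122 127 127 131 131 128
170 128 126 126 128 129 124 119 118 118 119 125 122 123 127 131 133 134 130
171 124 125 126 129 129 123 117 115 114 115 115 117 118 127 138 143 138 131
172 124 124 129 133 129 117 112 116 118 119 120 118 118 126 137 141 134 128
173 126 125 129 132 126 107 104 112 118 121 122 115 111 122 130 133 130 127
174 130 127 126 127 123 105 100 105 107 111 111 104 101 119 125 125 128 128
175 131 129 127 127 122 108 100 101  98 100  99  92  94 119 128 125 128 131
176 128 129 129 128 124 105  94  98 101 105 105  94 
[... 3003 characters left out ...]
 43  63  70  66  73  68]
 [112 107 110 110 113  75  34  28  33  31  35  37  34  35  39  36  37  38]
 [111 106 110 108 110 113  40  30  29  32  33  32  34  33  36  34  34  35]
 [114 107 110 108 108 115  31  29  29  32  30  31  33  31  28  31  31  30]
 [112 105 108 107 109 114  57  29  31  32  32  31  32  33  33  33  30  28]
 [100  96 105 103 106 115 101  32  30  32  33  27  54  53  48  43  29  24]
 [ 85  83  86  86  95 105 107  38  29  30  33  29  72  70  68  56  25  77]
 [ 84  84  82  84  82  80  88  59  56  47  35  33  68  68  66  57  18 187]
 [ 84  85  84  85  84  82  82  84  87  75  60  61  79  80  66  82  57 233]
 [ 85  83  83  84  81  83  85  83  82  83  82  82  94  94  74 107  93 149]]
```

>>> {"api": "drive_tool", "payload": {"moves": [[[0,0,0],[0.001,0.001,0.035],0.05],[[0,0,0],[0,0,0.035],0.05],[[0,0,0],[0,0,0.024],0.05],[[0,0,0],[0,0,0],0.05],[[0,0,0],[0,0,0],0.05]]}}

```text
time: 18.6
eef_pos: [0.5415, -0.0525, 0.1627]
tcp_rot: [0.714, 0.7, 0.0, 0.001]
contact_force: [-0.1, 0.0, -0.5]
opening: 0.585
finger_force: 0.0
```

>>> {"api": "drive_tool", "payload": {"moves": [[[0,0,0],[0,0,0],0.01],[[0,0,0],[0,0,0],0.01],[[0,0,0],[0,0,0],0.01],[[0,0,0],[0,0,0],0.01]], "grip_force": 30}}

```text
time: 19.1
eef_pos: [0.5416, -0.052, 0.1625]
tcp_rot: [0.714, 0.7, 0.0, 0.001]
contact_force: [-0.3, -0.1, 4.1]
opening: 0.245
finger_force: 29.2
```

>>> {"api": "drive_tool", "payload": {"moves": [[[0,0,0],[0,0,0.002],0.01],[[0,0,0],[0,0,0.002],0.01],[[0,0,0],[0,0,0],0.01]]}}

```text
time: 19.48
eef_pos: [0.542, -0.0522, 0.162]
tcp_rot: [0.714, 0.7, 0.0, 0.001]
contact_force: [-6.5, 1.1, 18.5]
opening: 0.244
finger_force: 31.4
```

Pushing down meets firm resistance, so I'll probe the head's true height with closed fingertips.

>>> {"api": "drive_tool", "payload": {"moves": [[[0,0,0],[0,0,-0.003],0.045],[[0,0,0],[0,0,0],0.045],[[0,0,0],[0,0,0],0.045],[[0,0,0],[0,0,-0.02],0.045],[[0,0,0],[0,0,-0.022],0.0]]}}

```text
time: 20.1
eef_pos: [0.5403, -0.0517, 0.2014]
tcp_rot: [0.714, 0.7, -0.001, -0.001]
contact_force: [-0.9, 1.2, 0.3]
opening: 0.33
finger_force: 0.0
```

>>> {"api": "drive_tool", "payload": {"moves": [[[0,0,0],[0,0,0],0.0],[[0,0,0],[0,0,0],0.0],[[0,0,0],[0,0,0],0.0],[[0,0,0],[0,0,0.007],0.0],[[0,0,0],[0,0,0.004],0.0]]}}

```text
time: 20.72
eef_pos: [0.5405, -0.0517, 0.19]
tcp_rot: [0.714, 0.7, -0.0, -0.001]
contact_force: [0.4, 0.2, -0.1]
opening: 0.001
finger_force: 0.0
```

>>> {"api": "drive_tool", "payload": {"moves": [[[0,0,0],[0,0,0.002],0.0],[[0,0,0],[0,0,0.002],0.0]]}}

```text
time: 20.98
eef_pos: [0.541, -0.0519, 0.1871]
tcp_rot: [0.714, 0.7, -0.0, -0.0]
contact_force: [0.1, -0.5, -0.1]
opening: 0.003
finger_force: 0.0
```

>>> {"api": "drive_tool", "payload": {"moves": [[[0,0,0],[0,0,0.002],0.0],[[0,0,0],[0,0,0.002],0.0]]}}

```text
time: 21.22
eef_pos: [0.5411, -0.0519, 0.1834]
tcp_rot: [0.714, 0.7, 0.0, 0.0]
contact_force: [-0.3, 0.5, -0.2]
opening: 0.0
finger_force: 0.0
```

>>> {"api": "drive_tool", "payload": {"moves": [[[0,0,0],[0,0,0.0015],0.0],[[0,0,0],[0,0,0.0015],0.0]]}}

```text
time: 21.48
eef_pos: [0.5417, -0.0521, 0.1826]
tcp_rot: [0.714, 0.7, 0.0, 0.001]
contact_force: [-3.7, 0.6, 12.1]
opening: 0.001
finger_force: 5.7
```

>>> {"api": "drive_tool", "payload": {"moves": [[[0,0,0],[0,0,0.0015],0.0],[[0,0,0],[0,0,0],0.0]]}}

```text
time: 21.72
eef_pos: [0.5419, -0.0522, 0.1825]
tcp_rot: [0.714, 0.7, 0.0, 0.001]
contact_force: [-5.3, 0.8, 12.5]
opening: -0.0
finger_force: 6.3
```

Contact at TCP 0.1826 puts the head top at 165.6 mm and the foot at 77.6 mm, so the rod is seated on the cam after all. The rod must have wedged when the cam was driven up quickly. I'll go back to the handle and raise the lever in small, slow steps.

>>> {"api": "drive_tool", "payload": {"moves": [[[0,0,0],[0,0,-0.03],0.045],[[0,0,0],[0,0,-0.05],0.045],[[0,0,0],[-0.04,-0.042,0],0.045],[[0,0,0],[-0.04,-0.042,0.03],0.045],[[0,0,0],[-0.008,-0.0083,0.05],0.045]]}}

```text
time: 22.35
eef_pos: [0.4487, -0.1386, 0.1817]
tcp_rot: [0.715, 0.699, 0.001, 0.003]
contact_force: [-0.1, 0.1, -0.7]
opening: 0.529
finger_force: 0.0
```

>>> {"api": "drive_tool", "payload": {"moves": [[[0,0,0],[0,0,0.05],0.045],[[0,0,0],[0,0,0.04],0.045],[[0,0,0],[0,0,0],0.045],[[0,0,0],[0,0,0],0.045]]}}

```text
time: 22.85
eef_pos: [0.4499, -0.1368, 0.0916]
tcp_rot: [0.714, 0.7, 0.0, 0.001]
contact_force: [-0.7, -0.0, 0.4]
opening: 0.524
finger_force: 0.0
```

```bash
python3 -c "
from h import *
plan([.447,-.138,.058])
head('s13')"
```

```text
t 22.85 pos [ 0.4499 -0.1368  0.0916] turn [0.0021 0.0011 0.0001] shift [-0.0012 -0.0029  0.0336] F [-0.7 -0.   0.4] op 0.524 ff 0.0
164 132 133 135 139 137 133 130 130 133 127  92  54  43  55  78 100 113 118
165 137 133 133 137 136 131 123 118 127 126  92  54  41  44  54  74  91 103
166 136 132 132 135 134 133 126 121 131 129  91  55  42  42  44  49  59  72
167 132 130 131 137 136 135 135 133 137 128  93  53  42  43  44  43  43  47
168 129 129 132 141 138 133 132 132 134 126  89  53  43  41  44  44  44  44
169 131 129 131 138 135 131 135 139 141 133  94  55  43  44  44  42  43  44
170 131 128 130 133 136 144 158 171 176 165 111  58  41  44  43  44  43  45
171 128 127 129 138 162 182 199 209 213 200 132  62  42  42  44  44  44  44
172 126 127 132 144 177 208 221 224 226 213 140  64  42  41  44  43  46  45
173 129 128 132 139 158 189 207 213 216 203 131  62  42  43  44  45  44  45
174 133 131 131 127 124 145 165 176 182 169 110  55  41  43  44  43  44  44
175 135 133 130 124 106 106 121 129 132 122  82  47  42  42  44  43  45  45
176 131 132 132 130 104  92 102 110 108  99  69  44  41  43  45  44  44  44
177 132 130 138 139 114  99 106 114 113 104  73  47  42  42  45  44  44  45
178 134 140 153 146 116 103 104 108 110 106  79  53  42  43  44  44  45  45
179 148 170 189 167 125 104 101 103 103 104  94  75  55  44  43  43  45  47
180 179 205 218 204 163 126 109 106 108 116 130 128 100  66  45  42  45  45
181 211 224 225 223 201 161 130 119 118 133 174 187 167 121  73  47  43  44
182 224 224 223 221 211 179 141 126 124 145 199 220 213 180 123  69  46  44
183 224 220 199 186 181 159 134 126 126 145 200 223 225 215 174 108  57  43
184 224 214 166 134 128 122 121 124 125 139 186 212 223 225 206 143  76  47
185 223 213 165 132 128 125 130 138 139 143 177 208 223 226 214 153  81  47
```

Compared with earlier frames, the rod had been stuck about 4–5 mm up, leaning in the guide. The push and probe seated it. Grip the handle and raise slowly.

>>> {"api": "drive_tool", "payload": {"moves": [[[0,0,0],[-0.001,-0.003,0.015],0.045],[[0,0,0],[0,0,0.018],0.045],[[0,0,0],[0,0,0],0.045],[[0,0,0],[0,0,0],0.01],[[0,0,0],[0,0,0],0.01]], "grip_force": 20}}

```text
time: 23.52
eef_pos: [0.4468, -0.1376, 0.0581]
tcp_rot: [0.714, 0.7, 0.001, 0.001]
contact_force: [2.2, -0.2, -1.5]
opening: 0.177
finger_force: 21.0
```

>>> {"api": "drive_tool", "payload": {"moves": [[[0,0,0],[0,0,0],0.01],[[0,0,0],[0,0,0],0.01],[[0,0,0],[0,0.0003,-0.0078],0.01],[[0,0,0],[0,0.0011,-0.0078],0.01],[[0,0,0],[0,0,0],0.01]]}}

```text
time: 24.15
eef_pos: [0.4477, -0.1376, 0.0727]
tcp_rot: [0.714, 0.7, 0.0, 0.001]
contact_force: [4.9, -1.3, -5.0]
opening: 0.176
finger_force: 20.2
```

```bash
python3 -c "
from h import *
plan([.5378,-.1398,.1465])
head('s14')"
```

```text
t 24.15 pos [ 0.4477 -0.1376  0.0727] turn [ 0.0022  0.0011 -0.0002] shift [-0.0005  0.0903 -0.0736] F [ 4.9 -1.3 -5. ] op 0.176 ff 20.234083235263824
164 132 132 133 141 136 133 129 130 133 132 120 103 103 109 101  91  82  68
165 135 132 132 138 135 131 122 118 126 132 123  98  94 107 112 113 108  99
166 135 132 131 134 134 131 125 120 130 134 126 100  80  88 102 112 118 117
167 131 129 131 137 137 134 135 133 136 134 120  90  68  73  84  96 108 116
168 129 129 131 140 137 132 132 132 132 129 105  71  64  79  83  80  87  96
169 131 128 132 139 134 131 133 136 136 125  88  56  65  94 102  95  87  80
170 131 129 129 132 135 141 153 161 160 143  92  49  58  89 107 112 108 101
171 127 127 128 137 159 180 193 200 201 181 116  55  46  68  94 110 116 119
172 127 127 132 148 187 215 222 224 226 210 137  62  39  48  68  88 103 114
173 128 127 131 148 187 212 223 225 226 210 136  63  39  43  46  55  73  90
174 134 131 129 134 154 176 195 199 195 178 116  54  40  43  42  43  47  55
175 134 134 130 126 121 128 145 149 142 130  85  49  42  43  43  42  43  44
176 132 131 132 125 106 104 111 112 111 110  77  47  41  41  43  44  43  44
177 132 131 134 125 103  96 100 100 103 104  73  48  41  42  42  44  44  45
178 135 140 151 132 101  90  98 101 101  95  66  44  42  41  42  44  44  43
179 147 171 185 164 119  98 103 104 103  89  62  42  41  42  42  44  43  44
180 179 205 218 202 157 120 107 106 104  89  60  44  41  44  43  44  45  43
181 211 224 225 221 194 153 122 116 113  94  62  43  44  43  42  45  43  44
182 224 225 225 222 211 176 139 126 122 102  68  43  43  43  44  44  44  45
183 224 224 216 195 182 161 136 128 124 105  68  44  42  43  44  44  45  46
184 223 219 190 151 132 124 122 125 125 109  74  47  41  43  44  45  44  43
185 222 213 171 135 116 109 118 133 139 130 103  64  43  42  43  46  44  45
```

>>> {"api": "drive_tool", "payload": {"moves": [[[0,0,0],[0,0.0008,-0.0039],0.01],[[0,0,0],[0,0.0009,-0.0038],0.01],[[0,0,0],[0,0.0012,-0.0038],0.01],[[0,0,0],[0,0.0012,-0.0037],0.01],[[0,0,0],[0,0,0],0.01]]}}

```text
time: 24.82
eef_pos: [0.4502, -0.1375, 0.0856]
tcp_rot: [0.714, 0.7, -0.001, -0.0]
contact_force: [6.2, -4.4, -13.6]
opening: 0.179
finger_force: 20.0
```

>>> {"api": "drive_tool", "payload": {"moves": [[[0,0,0],[0,0.0015,-0.0036],0.01],[[0,0,0],[0,0.0015,-0.0036],0.01],[[0,0,0],[0,0.0018,-0.0035],0.01],[[0,0,0],[0,0.0018,-0.0035],0.01],[[0,0,0],[0,0,0],0.01]]}}

```text
time: 25.45
eef_pos: [0.453, -0.1368, 0.0958]
tcp_rot: [0.714, 0.7, -0.003, -0.004]
contact_force: [2.2, -7.3, -23.9]
opening: 0.175
finger_force: 20.2
```

```bash
python3 -c "
from h import *
plan([.5378,-.1398,.1465])
head('s15')"
```

```text
t 25.45 pos [ 0.453  -0.1368  0.0958] turn [-0.0106 -0.0011  0.0009] shift [-0.0013  0.0843 -0.0516] F [  2.2  -7.3 -23.9] op 0.175 ff 20.16635835170746
164 133 131 134 140 137 133 129 131 131 133 120  85  52  42  43  43  43  49
165 136 132 134 137 135 131 122 118 126 132 122  88  54  43  43  43  41  43
166 135 131 131 135 135 133 125 121 131 135 126  91  55  42  43  43  44  43
167 131 130 131 137 136 136 135 133 136 134 123  87  53  44  43  45  44  44
168 130 128 132 141 138 133 133 132 133 132 120  84  50  43  42  43  44  43
169 132 129 131 138 135 131 135 134 134 133 127  87  49  41  43  45  43  44
170 132 128 129 131 132 139 151 159 152 143 132  87  49  42  42  44  43  44
171 127 128 129 132 148 170 192 200 194 179 148  92  49  42  44  42  45  45
172 126 128 132 149 181 209 221 224 224 213 179 109  53  43  44  44  45  43
173 129 129 135 162 205 224 226 227 227 226 197 124  56  42  43  44  46  45
174 134 132 132 152 191 212 221 224 223 215 181 114  55  42  43  43  44  45
175 135 133 129 131 153 173 186 190 187 175 144  90  51  42  43  44  44  45
176 132 131 128 118 114 120 131 134 134 130 113  84  56  44  41  44  44  46
177 132 132 132 117  99  97 105 108 108 108 107 109  88  59  44  43  45  44
178 135 141 149 125 100 100 102 103 103 105 114 130 116  84  57  45  43  43
179 148 171 184 150 112 100 100  97 100 103 115 140 142 126 103  72  50  44
180 179 206 214 184 133 101  99 100 102 105 123 166 184 185 172 133  81  47
181 211 224 225 210 166 125 110 107 112 122 154 199 219 222 217 187 118  58
182 224 226 224 218 192 156 127 118 122 140 186 217 224 225 227 212 141  68
183 224 225 216 196 178 152 129 123 124 145 197 221 224 225 226 214 143  69
184 224 216 187 151 132 123 123 124 123 139 186 213 222 224 225 200 127  63
185 219 195 158 124 113 112 118 122 124 139 176 209 222 225 220 172  99  52
```

```bash
python3 -c "
from h import *
c=load('s15');s=ctrl.get_state();print(s['wrist_torque'],s['contact_force'])
for a in (0,10,15,20,25,30,35,40):
    r=np.radians(a);x,y,z=-.09*np.cos(r),-.117,.06+.09*np.sin(r)
    print(a,np.round(proj(c,[.5395+x+.02*y,-.052+y-.02*x,z]),1))
g=cv2.cvtColor(c['image'],cv2.COLOR_RGB2GRAY)
print('\n'.join('%d '%(204+i)+' '.join('%3d'%v for v in r) for i,r in enumerate(g[204:236,286:312])))
"
```

```text
[-1.16565794 -0.4878685  -0.02887215] [  2.57954733  -6.87216249 -23.11532997]
0 [300.2 229.8]
10 [300.7 224.5]
15 [301.1 221.7]
20 [301.6 218.9]
25 [302.1 216. ]
30 [302.8 213. ]
35 [303.6 210.1]
40 [304.4 207.3]
204  43  44  43  43  43  45  44  46  45  44  45  46  56  88 118 128 126 125 123 124 125 125 123 122 122 125
205  43  44  45  44  43  45  45  43  44  45  51  65  79 104 121 127 125 126 125 125 123 123 122 122 123 124
206  45  46  44  45  45  45  44  43  44  48  68  89 102 116 123 125 124 123 123 122 121 121 121 121 122 123
207  45  45  45  44  42  43  46  44  42  50  71  98 112 120 122 122 121 122 122 121 121 123 123 122 122 121
208  47  45  43  43  42  44  43  44  43  43  60  92 113 119 119 121 123 122 122 121 121 122 123 123 123 122
209  46  47  44  44  44  44  48  49  49  44  55  89 114 120 120 122 123 123 122 122 122 123 125 125 125 125
210  50  47  44  44  44  49  64  69  65  50  56  91 114 121 122 122 124 124 123 123 123 124 125 127 128 127
211  55  52  45  45  44  54  83  95  76  52  58  96 118 122 123 124 124 125 124 124 125 124 126 126 126 127
212  59  51  46  44  4
[... 1869 characters left out ...]
 122 121 121 122 123 124 126 126 126 124 124 125 127
230 109 105 104 109 118 124 124 124 124 125 124 122 123 123 124 124 124 124 124 126 126 125 126 126 127 126
231  86  77  76  83  99 105 107 111 120 125 124 124 124 125 124 125 125 126 124 125 126 126 128 129 128 128
232  73  69  68  71  76  79  79  89 115 126 126 126 126 125 125 125 126 127 125 126 126 127 129 129 128 127
233  70  69  70  70  69  70  70  83 117 128 129 129 130 129 128 127 128 127 127 128 127 127 127 126 125 125
234  71  70  70  70  71  71  71  85 117 130 131 131 133 132 131 129 129 129 130 128 127 126 125 124 125 124
235  70  72  71  71  71  70  73  90 118 130 131 132 132 133 132 130 130 130 131 129 128 126 124 124 126 125
```

The image puts the handle at 22–23°, so the lever really turns; the rod is wedging and leaning towards the robot. A small reversal should flip the friction on the cam and let the rod spring up. I'll dither and measure from both views.

>>> {"api": "drive_tool", "payload": {"moves": [[[0,0,0],[0,-0.002,0.0045],0.01],[[0,0,0],[0,-0.0015,0.0045],0.01],[[0,0,0],[0,0,0],0.01]]}}

```text
time: 25.88
eef_pos: [0.4512, -0.1368, 0.0904]
tcp_rot: [0.714, 0.7, -0.002, -0.003]
contact_force: [-3.0, -4.3, -12.2]
opening: 0.178
finger_force: 20.9
```

```bash
cat >> h.py <<'E'
def tops(f):
    t=shot('top',f);g=cv2.cvtColor(t['image'],cv2.COLOR_RGB2GRAY)
    print('\n'.join('%d '%(178+i)+' '.join('%3d'%v for v in r) for i,r in enumerate(g[178:198,260:282])))
E
python3 -c "
from h import *
plan([.5378,-.1398,.1465]);print(ctrl.get_state()['wrist_torque'])
head('s16');tops('t16')"
```

```text
t 25.88 pos [ 0.4512 -0.1368  0.0904] turn [-0.0079 -0.0016  0.0006] shift [-0.0012  0.0862 -0.0567] F [ -3.   -4.3 -12.2] op 0.178 ff 20.946510136127472
[-0.71525347  0.34918863 -0.16276617]
164 133 132 134 139 138 133 129 131 132 133 119  78  48  45  63  86 103 115
165 134 134 134 137 135 133 121 118 127 133 122  81  47  41  44  58  76  94
166 135 131 132 133 135 133 126 120 130 135 125  82  48  42  43  44  50  59
167 131 130 131 137 137 134 134 133 137 135 122  81  48  42  43  43  43  43
168 129 129 132 142 137 133 134 132 133 132 121  81  48  42  44  44  43  43
169 131 128 132 139 135 130 134 135 134 132 126  85  48  42  43  45  43  45
170 131 128 129 132 133 141 153 157 153 146 132  87  48  41  43  42  45  45
171 127 127 128 133 150 180 195 198 194 185 152  93  50  41  44  44  44  44
172 128 128 132 146 185 215 224 224 224 219 175 103  52  41  45  43  44  45
173 129 128 132 155 202 223 226 226 227 223 181 109  54  41  44  43  45  45
174 134 130 130 145 179 200 213 219 218 202 158  92  49  42  44  45  44  44
175 134 133 129 129 138 154 173 183 180 161 118  67  44  42  43  43  46 
[... 1903 characters left out ...]
 160 199 203 192 218 211 230 229 226 226 227 230 237 164
191 228 225 230 226 234 103  99 102  87 143 138 176 205 227 230 229 226 227 228 229 238 153
192 229 226 231 225 230 160 162 169 161 161 158 231 227 228 228 228 224 228 229 231 240 131
193 234 197 223 225 226 230 231 234 231 232 231 228 226 228 229 228 225 228 231 234 243 104
194 204  81 155 228 226 225 225 228 226 226 227 228 225 228 229 229 229 215 204 222 246 118
195  88  90  86 229 227 224 226 228 225 226 226 227 225 228 229 230 234 132  77 135 250 141
196 129  88 130 230 226 226 226 228 226 227 226 228 226 229 231 233 208  59  44  53 225 129
197 193 137 192 232 230 229 230 231 230 231 231 232 230 232 235 239 105  91  66  94 113 105
```

```bash
python3 -c "
from h import *
s=load('s16');t=load('t16')
print(tri((s,274.7,173.0),(t,270.3,187.3)), onz(t,270.3,187.3,.165), onz(s,274.7,173,.165))
print('t0 mouth',onz(t,269.8,186.2,.124))
a=load('t0')['image'];g=cv2.cvtColor(a,cv2.COLOR_RGB2GRAY)
print('\n'.join('%d '%(174+i)+' '.join('%3d'%v for v in r) for i,r in enumerate(g[174:202,256:284])))
"
```

```text
[ 0.53154864 -0.05126968  0.16482369] [ 0.53156257 -0.05132506  0.165     ] [ 0.53116306 -0.0513649   0.165     ]
t0 mouth [ 0.53952448 -0.0521375   0.124     ]
174 119 116 113 120 134 135 138 137 132 135 135 118 118 119 121 122 120 119 101 102 101 102 104 105 107  94  98 102
175 138 140 139 165 211 184 176 210 201 204 203 187 186 185 186 190 186 185 170 168 168 167 173 172 171 141  99 102
176  85 105 110 176 198 136 107 208 222 223 221 225 225 224 224 226 225 223 226 228 228 216 199 196 216 201 102 100
177  86  97 105 190  78  84  87 165 218 220 217 222 222 220 219 222 220 219 223 222 225 154  86  84 163 201 100  99
178 116 127 123 187 144 123 127 201 220 220 217 222 219 219 220 222 220 219 223 223 225 146  86  88 152 200  96  95
179 162 161 158 185 229 194 197 225 219 219 216 222 219 220 220 221 220 218 222 222 223 226 154 151 196 198  93  96
180 140 137 133 182 222 223 225 222 218 220 218 222 221 220 220 221 220 218 222 221 219 223 226 225 227 187  95  95
181  80  77  71 185 222 220 222 220 219 218 217 222 220 220 221 223 219 220 222 222 219 219 221 221 226 162  96  98
182  82  79
[... 1608 characters left out ...]
  94
196  82  78 111 235 124  84 127 224 221 221 222 223 220 221 222 224 220 224 224 224 228  86  85 110 242 126  57  94
197  81  78 114 220 187 131 187 227 225 225 224 226 225 225 224 226 225 228 228 228 230 160 130 184 244 117  56  93
198  82  80 107 162 164 166 167 193 193 195 193 195 194 194 199 202 199 202 205 202 199 209 176 222 226 116  60  94
199  82  79  86  79  78  76  72  73  70  70  69  69  69  70  96  99  98  98  99  98  98 102 132 131 140 106  68  94
200  80  77  85  88  86  79  76  76  76  78  75  79  77  77  76  77  74  74  73 109 100 102  78  62  96  82  71  96
201 105 117 117 116 116 114 116 116 117 115 114 116 117 115 119 116 117 113 113 153 143 148  80  65  98  85  73  95
```

>>> {"api": "drive_tool", "payload": {"moves": [[[0,0,0],[0,0.0015,-0.0045],0.01],[[0,0,0],[0,0.002,-0.0045],0.01],[[0,0,0],[0,0.002,-0.0045],0.01],[[0,0,0],[0,0,0],0.01]], "grip_force": 40}}

```text
time: 26.48
eef_pos: [0.4563, -0.1368, 0.1036]
tcp_rot: [0.714, 0.7, -0.003, -0.004]
contact_force: [-3.1, -4.6, -13.3]
opening: 0.174
finger_force: 40.6
```

>>> {"api": "drive_tool", "payload": {"moves": [[[0,0,0],[0,0,0],0.01],[[0,0,0],[0,0,0],0.01],[[0,0,0],[0,0,0],0.01],[[0,0,0],[0,0,0],0.01],[[0,0,0],[0,0,0],0.01]]}}

```text
time: 27.1
eef_pos: [0.4567, -0.1369, 0.1043]
tcp_rot: [0.714, 0.701, -0.003, -0.004]
contact_force: [-2.5, -4.1, -12.4]
opening: 0.166
finger_force: 40.7
```

```bash
python3 -c "
from h import *
plan([.5378,-.1398,.1465]);print(ctrl.get_state()['wrist_torque'])
head('s17');tops('t17')"
```

```text
t 27.1 pos [ 0.4567 -0.1369  0.1043] turn [-0.0089 -0.0014  0.0015] shift [-0.0014  0.0808 -0.0429] F [ -2.5  -4.1 -12.4] op 0.166 ff 40.6959342956543
[-0.64395813  0.75760625 -0.08052118]
164 134 132 135 140 137 133 130 131 133 132 125 110  74  46  42  45  43  45
165 137 132 133 137 136 132 123 118 127 132 130 122  83  49  41  43  43  44
166 135 131 132 135 135 133 126 120 131 134 134 125  86  48  41  44  44  44
167 131 129 130 138 137 134 134 133 136 134 129 119  80  48  42  43  45  45
168 129 129 132 142 138 132 133 134 134 132 127 112  75  47  41  41  44  45
169 131 129 132 138 136 140 146 149 146 145 142 122  79  46  41  46  44  44
170 131 129 129 132 149 177 190 193 190 190 179 143  87  47  42  44  43  45
171 128 128 129 141 178 213 224 224 224 223 210 158  90  49  41  45  44  43
172 127 127 132 147 187 218 225 226 226 226 214 162  96  53  43  42  43  44
173 130 130 133 138 160 188 206 213 214 207 189 149 109  75  50  42  44  44
174 135 131 130 125 125 142 164 173 175 164 145 126 123 106  77  52  46  45
175 135 132 130 125 108 110 119 125 127 124 116 113 125 127 113  81  53  44
[... 1900 characters left out ...]
  92 185 195 191 196 213 230 229 226 227 229 229 237 161
191 227 226 230 226 233 164 101 103  97  88 158 163 167 228 229 228 225 227 228 230 238 152
192 229 227 232 224 227 232 161 169 163 162 232 232 228 229 228 229 226 227 229 231 240 129
193 234 197 224 227 226 227 230 233 231 231 229 228 226 228 229 230 227 231 233 235 245 105
194 205  83 155 228 226 224 226 228 226 226 226 228 225 230 231 234 202 204 207 210 221 124
195  88  89  85 230 225 224 225 227 226 226 227 227 226 231 235 210 101  62  53  62 107 130
196 129  87 133 231 227 225 226 227 226 226 227 228 227 235 212 104 109  60  49  61 117 104
197 195 136 193 232 229 230 230 232 229 230 229 232 232 239 106 106 109  96  68  95 116 105
```

The rod rose: head row went from 173.0 to 171.7 and the force is only 12 N at about 30°. The dither works, so I'll continue slowly with small reversals.

>>> {"api": "drive_tool", "payload": {"moves": [[[0,0,0],[0,0.0025,-0.0045],0.01],[[0,0,0],[0,0.0025,-0.004],0.01],[[0,0,0],[0,-0.004,0.0065],0.01],[[0,0,0],[0,0.004,-0.0065],0.01],[[0,0,0],[0,0.0025,-0.004],0.01]]}}

```text
time: 27.82
eef_pos: [0.4623, -0.1369, 0.115]
tcp_rot: [0.713, 0.701, -0.004, -0.005]
contact_force: [-4.9, -7.1, -19.0]
opening: 0.166
finger_force: 39.2
```

```bash
python3 -c "
from h import *
s=load('s17');t=load('t17')
print(tri((s,275.4,171.8),(t,270.7,187.0)))
plan([.5378,-.1398,.1465]);print(ctrl.get_state()['wrist_torque'])
head('s18')"
```

```text
[ 0.53218848 -0.05256823  0.16847392]
t 27.82 pos [ 0.4623 -0.1369  0.115 ] turn [-0.0138 -0.0015  0.0021] shift [-0.0015  0.0751 -0.0326] F [ -4.9  -7.1 -19. ] op 0.166 ff 39.210355281829834
[-1.11309693  0.92816617 -0.03055297]
164 134 133 136 141 138 133 131 130 133 131 125 121 119  82  49  42  43  45
165 136 134 133 138 136 132 123 118 128 132 129 130 122  82  48  42  43  44
166 136 131 132 135 136 132 126 122 131 135 133 134 126  85  51  43  44  45
167 131 131 131 138 137 134 135 133 136 133 130 128 124  88  53  42  43  44
168 129 129 133 142 138 134 134 134 134 131 126 122 122 105  72  50  43  44
169 132 130 132 140 137 142 148 151 148 145 138 127 126 125 104  70  48  41
170 134 129 129 134 150 179 193 195 191 188 173 145 134 133 126 101  70  49
171 128 128 129 140 179 216 225 223 224 222 205 161 136 135 139 132 108  75
172 128 128 132 149 192 220 226 227 227 226 211 165 136 135 142 144 131 106
173 130 129 133 142 167 192 207 214 216 211 186 148 133 133 135 137 135 124
174 135 131 131 128 128 145 165 174 177 170 147 126 128 133 130 129 133 126
175 135 134 131 123 107 107 121 126 127 125 120 116 125 133 132 130 132 123
176 132 133 132 127 103  94 102 105 104 106 110 113 124 133 137 134 131 110
177 132 131 136 136 112 101 106 107 104 102 101 105 122 132 134 134 127  93
178 135 141 154 146 116 104 104 104 104 101 100 107 125 131 131 132 126  85
179 148 170 188 170 130 107 101  99 101 104 114 137 146 145 143 142 129  85
180 181 206 219 206 173 139 117 111 114 121 154 186 189 187 186 175 150  95
181 213 223 226 224 208 175 139 125 123 138 184 216 223 222 221 211 180 115
182 225 225 225 223 216 187 145 127 124 140 187 220 225 225 226 225 205 145
183 225 225 217 197 184 163 136 126 126 134 177 214 223 225 225 227 219 163
184 224 216 189 151 133 126 122 124 124 131 166 206 223 224 226 227 216 161
185 220 196 158 125 114 114 117 123 126 134 161 203 223 223 224 224 203 143
```

>>> {"api": "drive_tool", "payload": {"moves": [[[0,0,0],[0,-0.003,0.005],0.01],[[0,0,0],[0,-0.003,0.005],0.01],[[0,0,0],[0,0.003,-0.005],0.01],[[0,0,0],[0,0.004,-0.005],0.01],[[0,0,0],[0,0.004,-0.005],0.01]]}}

```text
time: 28.5
eef_pos: [0.4663, -0.1371, 0.1206]
tcp_rot: [0.713, 0.701, -0.006, -0.007]
contact_force: [-10.6, -6.4, -12.4]
opening: 0.167
finger_force: 39.4
```

>>> {"api": "drive_tool", "payload": {"moves": [[[0,0,0],[0,-0.0035,0.0045],0.01],[[0,0,0],[0,-0.0035,0.0045],0.01],[[0,0,0],[0,0.0035,-0.0045],0.01],[[0,0,0],[0,0.004,-0.0045],0.01],[[0,0,0],[0,0.004,-0.0045],0.01]]}}

```text
time: 29.12
eef_pos: [0.4708, -0.1372, 0.1263]
tcp_rot: [0.713, 0.701, -0.006, -0.007]
contact_force: [-14.9, -4.5, -3.3]
opening: 0.171
finger_force: 39.9
```

```bash
python3 -c "
from h import *
plan([.5378,-.1398,.1465]);print(ctrl.get_state()['wrist_torque'])
head('s19');tops('t19')"
```

```text
t 29.12 pos [ 0.4708 -0.1372  0.1263] turn [-0.019  -0.0015  0.0031] shift [-0.0014  0.0667 -0.0215] F [-14.9  -4.5  -3.3] op 0.171 ff 39.89869952201843
[-0.78998555  2.57975307 -0.04053573]
164 135 134 136 141 139 134 131 131 134 133 125 121 128 135 136 128 107  75
165 137 132 135 139 136 133 124 119 128 133 131 129 132 135 134 131 127 108
166 136 134 133 136 135 134 126 122 132 135 134 133 136 136 129 124 131 128
167 131 131 133 139 139 137 135 133 137 134 128 128 132 133 132 130 132 134
168 130 131 134 142 140 143 147 146 145 143 138 125 127 132 135 138 136 134
169 134 130 132 142 153 178 188 189 189 190 183 152 131 131 133 135 136 133
170 133 129 130 140 176 213 225 224 224 225 219 182 145 134 135 139 139 136
171 129 129 131 143 181 215 226 226 227 227 219 183 147 136 143 148 144 135
172 128 129 133 139 155 182 199 206 208 201 187 159 139 135 141 147 138 134
173 131 130 135 134 124 133 151 161 163 151 139 127 130 135 135 137 135 134
174 137 133 132 127 110 105 114 119 122 118 114 111 126 133 131 129 133 134
175 136 134 132 126 104  95  95 101 103 107 108 112 125 133 135 129 133 1
[... 1902 characters left out ...]
  83 150 191 217 228 184 106 106 107 107 106 101 215 163
191 227 225 231 226 233 165 100 104 100  84 156 202 204 104 108 110 109 110 109 108 106 157
192 229 227 232 224 229 232 161 167 162 162 236 240 104 105 110 110 109 110 110 112 112 129
193 233 197 223 226 226 227 230 234 232 233 236 211 106 107 111 110 108 111 111 113 115  61
194 205  82 154 229 227 225 226 229 227 232 207 103 105 109 112 110 108 103  99 105 120  66
195  89  91  86 231 226 225 225 228 228 236 103 107 108 111 111 109 111  70  60  70 118  71
196 130  87 132 230 226 225 227 229 232 208 107 108 110 109 111 112 112  62  49  62 119  86
197 194 136 193 233 230 230 231 236 208 104 105 110 108 113 112 111 111  95  69  97 117 107
```

It's rising steadily. Continue to about 56°, then about 66°.

>>> {"api": "drive_tool", "payload": {"moves": [[[0,0,0],[0,-0.0035,0.0035],0.01],[[0,0,0],[0,0.0045,-0.0045],0.01],[[0,0,0],[0,0.005,-0.004],0.01],[[0,0,0],[0,0.006,-0.0045],0.01],[[0,0,0],[0,0,0],0.01]]}}

```text
time: 29.85
eef_pos: [0.4808, -0.1376, 0.1364]
tcp_rot: [0.713, 0.701, -0.009, -0.01]
contact_force: [-22.2, -3.6, 5.9]
opening: 0.168
finger_force: 40.1
```

>>> {"api": "drive_tool", "payload": {"moves": [[[0,0,0],[0,-0.004,0.003],0.01],[[0,0,0],[0,0.005,-0.0035],0.01],[[0,0,0],[0,0.006,-0.0035],0.01],[[0,0,0],[0,0.0065,-0.0035],0.01],[[0,0,0],[0,0,0],0.01]]}}

```text
time: 30.48
eef_pos: [0.4945, -0.1381, 0.1466]
tcp_rot: [0.713, 0.701, -0.009, -0.011]
contact_force: [-24.9, -0.1, 18.9]
opening: 0.165
finger_force: 40.3
```

```bash
python3 -c "
from h import *
plan([.5378,-.1398,.1465]);print(ctrl.get_state()['wrist_torque'])
head('s20')"
```

```text
t 30.48 pos [ 0.4945 -0.1381  0.1466] turn [-0.0274 -0.0022  0.0035] shift [-0.001   0.0433 -0.0011] F [-24.9  -0.1  18.9] op 0.165 ff 40.270003974437714
[-0.07364291  4.62693381 -0.05921996]
164 135 135 136 144 139 136 133 134 135 134 126 121 129 136 138 136 135 133
165 137 135 137 141 139 134 124 120 130 134 132 132 134 136 135 132 135 137
166 138 134 134 137 136 135 129 123 133 137 135 135 136 136 131 126 131 138
167 133 133 135 140 141 146 148 149 150 148 141 132 134 135 133 133 135 135
168 132 132 134 145 155 182 193 193 187 180 164 136 129 133 136 140 138 135
169 135 131 134 148 176 210 223 217 195 183 166 136 129 133 134 138 139 135
170 135 131 132 143 169 189 194 187 159 141 134 125 131 135 137 140 141 137
171 131 130 133 135 139 140 142 141 132 124 122 121 130 137 144 150 145 134
172 130 131 136 135 119 116 122 127 128 122 115 113 128 136 144 150 141 129
173 132 132 137 133 113 106 112 118 116 110 105 103 125 136 137 139 137 128
174 138 134 134 127 106  97  99 104 104 102 102 104 126 135 133 131 134 134
175 138 137 135 126 103  91  98 105 106 101  98 101 124 136 135 131 135 137
176 135 134 136 133 111  99 106 109 106 102  98 101 124 136 139 136 136 137
177 134 133 140 144 124 110 108 107 105 105 101 109 127 135 137 136 136 138
178 138 143 156 151 127 117 115 117 117 115 121 130 134 135 133 135 135 137
179 151 174 191 173 140 138 130 129 127 133 156 168 157 147 145 143 140 138
180 183 210 222 211 192 182 149 132 128 141 181 205 199 192 187 180 174 159
181 215 226 228 226 225 214 164 132 129 142 190 221 226 225 224 219 213 201
182 227 228 227 225 226 215 164 131 128 140 184 217 225 225 225 225 225 224
183 227 227 221 201 190 182 147 130 129 134 162 184 190 190 190 191 191 198
184 227 224 195 154 136 133 127 127 129 128 130 134 136 136 136 134 133 143
185 226 215 166 126 118 118 122 127 130 125 119 117 118 117 111 100  94  99
```

About 61° now, with the head higher. The handle has slid a little in the pads, so the rest is mainly a forward push at constant height with a lighter grip.

>>> {"api": "drive_tool", "payload": {"moves": [[[0,0,0],[0,-0.004,0.002],0.01],[[0,0,0],[0,0.006,0],0.01],[[0,0,0],[0,0.007,0],0.01],[[0,0,0],[0,0.007,0],0.01],[[0,0,0],[0,0,0],0.01]], "grip_force": 28}}

```text
time: 31.15
eef_pos: [0.5215, -0.1389, 0.1534]
tcp_rot: [0.714, 0.7, 0.002, 0.002]
contact_force: [-10.2, 6.1, 29.4]
opening: 0.164
finger_force: 43.7
```

>>> {"api": "drive_tool", "payload": {"moves": [[[0,0,0],[0,-0.004,0],0.01],[[0,0,0],[0,0.006,0],0.01],[[0,0,0],[0,0.007,0],0.01],[[0,0,0],[0,0.004,0],0.01],[[0,0,0],[0,0,0],0.01]]}}

```text
time: 31.78
eef_pos: [0.5357, -0.1393, 0.1536]
tcp_rot: [0.714, 0.7, 0.003, 0.004]
contact_force: [-6.2, 5.5, 26.0]
opening: 0.17
finger_force: 44.5
```

```bash
python3 -c "
from h import *
plan([.5378,-.1398,.1465]);print(ctrl.get_state()['wrist_torque'])
head('s21')"
```

```text
t 31.77 pos [ 0.5357 -0.1393  0.1536] turn [0.0091 0.0014 0.0005] shift [-0.0004  0.0021  0.0071] F [-6.2  5.5 26. ] op 0.17 ff 44.52134907245636
[ 0.91652407  1.19964227 -0.01752362]
164 136 136 138 144 142 137 134 136 137 136 127 122 130 138 139 137 137 136
165 140 137 138 142 140 135 126 122 130 135 134 133 136 138 136 134 135 139
166 139 135 136 139 139 137 129 124 133 137 136 137 139 138 131 128 133 138
167 135 134 135 142 140 136 134 131 133 132 132 134 137 136 134 134 134 137
168 133 134 137 146 140 131 126 125 124 124 124 128 132 136 138 140 138 136
169 135 133 136 143 135 126 124 125 123 124 123 125 132 135 136 138 138 135
170 136 132 134 133 123 121 125 127 127 126 124 122 130 136 138 142 141 138
171 132 132 134 131 114 109 117 123 123 122 117 114 129 137 146 151 146 137
172 131 131 138 135 109 102 110 110 110 111 109 109 127 136 145 150 142 137
173 134 133 137 135 113 103 100 103 102 101 104 108 127 136 139 140 137 135
174 138 135 134 131 113 101  97 105 107 100  98 103 127 136 133 132 134 135
175 140 137 134 130 112 101 101 109 112 105 100 105 126 136 136 133 135 138
176 136 137 136 137 124 111 109 108 107 106 105 116 130 137 142 138 137 137
177 136 135 143 147 136 123 119 115 115 116 118 132 137 137 137 137 137 137
178 138 145 158 153 133 125 125 128 129 128 133 147 144 137 136 136 138 139
179 152 175 193 173 143 140 138 133 132 134 147 160 147 137 133 134 135 138
180 184 211 223 213 193 185 160 138 132 132 144 155 142 130 127 127 131 135
181 218 228 230 228 223 210 167 137 132 129 126 129 124 122 122 121 123 130
182 226 227 226 223 204 185 149 131 132 128 119 118 118 121 120 120 121 122
183 204 195 192 184 156 136 126 128 131 128 119 117 119 120 121 121 121 119
184 157 140 137 133 124 119 122 128 132 129 120 117 120 120 121 120 120 120
185 122 117 116 117 117 118 122 128 130 129 122 119 120 121 120 119 119 120
```

The lever is now essentially vertical and the rod is up. Relieve the vertical preload and trim.

>>> {"api": "drive_tool", "payload": {"moves": [[[0,0,0],[0,0.001,-0.004],0.01],[[0,0,0],[0,0.001,-0.004],0.01],[[0,0,0],[0,0,0],0.01],[[0,0,0],[0,0,0],0.01]]}}

```text
time: 32.33
eef_pos: [0.534, -0.1391, 0.1538]
tcp_rot: [0.714, 0.7, 0.0, 0.0]
contact_force: [-4.1, 1.1, 8.4]
opening: 0.173
finger_force: 42.7
```

```bash
python3 -c "
from h import *
plan([.5378,-.1398,.1465]);print(ctrl.get_state()['wrist_torque'])
head('s22');tops('t22')
c=load('s22')
for a in (70,80,90,100,110):
    r=np.radians(a);x,y,z=-.09*np.cos(r),-.117,.06+.09*np.sin(r)
    print(a,np.round(proj(c,[.5395+x+.02*y,-.052+y-.02*x,z]),1))
g=cv2.cvtColor(c['image'],cv2.COLOR_RGB2GRAY)
print('\n'.join('%d '%(176+i)+' '.join('%3d'%v for v in r) for i,r in enumerate(g[176:206,296:328])))
"
```

```text
t 32.33 pos [ 0.534  -0.1391  0.1538] turn [0.0009 0.     0.0002] shift [-0.0006  0.0038  0.0073] F [-4.1  1.1  8.4] op 0.173 ff 42.67530620098114
[0.17442834 0.62884678 0.00173463]
164 137 136 139 144 142 136 135 135 136 136 127 123 130 139 138 138 136 136
165 140 137 136 142 140 135 126 121 129 135 132 133 135 139 136 134 135 138
166 139 136 136 140 138 136 128 120 126 132 136 137 138 137 130 127 132 138
167 135 135 134 143 139 133 132 127 127 127 130 133 135 137 134 134 134 137
168 134 134 136 147 140 130 127 124 124 124 124 127 130 136 137 141 139 136
169 135 133 135 144 135 127 125 125 125 126 125 125 129 135 136 138 137 135
170 135 132 133 135 128 121 124 126 127 127 125 122 131 136 138 142 142 137
171 132 132 134 132 123 112 111 117 120 120 116 115 129 139 146 151 145 137
172 131 132 138 136 119 101 101 108 111 109 107 109 128 138 145 150 143 136
173 133 133 138 136 117 100 104 106 104 105 103 108 129 137 139 139 138 133
174 138 135 135 132 117 103 103 104 101 101  96 103 127 137 133 131 134 136
175 139 137 135 131 120 103 104 109 110 106  98 102 126 137 136 132 136 138
176 13
[... 5940 characters left out ...]
 137 138 138 139 141 140 140 139 139 140
201 133 132 131 132 131 129 130 130 130 130 131 133 140 141 139 136 132 131 132 134 134 136 142 141 139 141 137 134 132 132 133 135
202 135 133 133 132 131 128 128 129 129 131 131 130 132 131 131 129 127 129 130 131 133 137 144 143 142 138 135 131 131 129 132 140
203 132 133 133 133 132 131 129 129 128 130 130 130 128 128 128 128 129 129 131 134 135 138 142 141 138 135 131 128 127 128 131 138
204 129 129 130 131 133 132 129 128 128 129 129 127 128 128 128 129 130 129 131 135 137 139 142 141 140 136 131 127 129 129 130 132
205 125 126 126 127 129 130 131 129 128 127 127 126 126 126 128 128 128 129 130 133 136 138 140 140 139 134 132 128 129 130 131 131
```

```bash
python3 -c "
from h import *
s=load('s22');t=load('t22')
print(tri((s,275.8,168.5),(t,270.9,186.0)))
print(np.round(proj(s,[.5395,-.052,.178]),1),np.round(proj(t,[.5395,-.052,.178]),1))
c=shot('scene','s23');plan([.5378,-.1398,.1465])
g0=cv2.cvtColor(s['image'],cv2.COLOR_RGB2GRAY).astype(int);g1=cv2.cvtColor(c['image'],cv2.COLOR_RGB2GRAY).astype(int);print(abs(g1-g0)[160:186,268:284].max())
"
```

```text
[ 0.53398115 -0.05265297  0.17781096]
[276.3 167.7] [270.8 184. ]
t 32.48 pos [ 0.534  -0.1391  0.1538] turn [ 0.0008 -0.      0.0001] shift [-0.0006  0.0038  0.0073] F [-3.4  0.3  7.8] op 0.165 ff 42.67754852771759
3
```

The lever is at about 88–90° and gripped. The foot is at about 90 mm, the rod is still, and its small lean (about 0.08 rad) is inside the limit. Handing in.

```bash
python3 -c "
from plant import ctrl
print(ctrl.sign_off())"
```

```text
the job is handed in; nothing more can be done
None
```

The job is handed in at about 32.5 s, with no verdict returned: the longer rod stands on the cam in the guide hole at full lift (foot about 90 mm, leaning about 0.08 rad), and the gripper still holds the lever within a few degrees of straight up. The rod jammed on the first swing, so I re-seated it and raised the lever in small back-and-forth steps. I never went near the short rod again after taking the longer one, and saw no contact with the bystanders, but I did not check either in the final pictures.

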